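# Find the full fastener tin by feel and hold it over the bowl

### The job

One of the three identical closed tins is full of fasteners and the other two are partly used: heft them to find the heaviest. Stand the two lighter tins upright in the long shallow steel tray for refilling, and finish while still holding the heaviest one in the gripper, upright and still over the middle of the enamel bowl at the chute's mouth, at least a tin's height clear above its rim. Do not drop or tip over any tin, and leave the bowl and the loose hardware where they lie.

Things in the scene. Friction and masses are not known exactly. Their poses are not given: they have to be found in the camera images.
- tin_a_center (a point): one of three identical closed round fastener tins, plain bare steel, 56 mm diameter, 80 mm high, standing upright. This point is its centre, 40 mm above its underside. They weigh between 0.15 and 0.85 kg each; the full one is at least 0.12 kg heavier than either other one, and any of the three may be it, only hefting tells
- tin_b_center (a point): one of three identical closed round fastener tins, plain bare steel, 56 mm diameter, 80 mm high, standing upright. This point is its centre, 40 mm above its underside. They weigh between 0.15 and 0.85 kg each; the full one is at least 0.12 kg heavier than either other one, and any of the three may be it, only hefting tells
- tin_c_center (a point): one of three identical closed round fastener tins, plain bare steel, 56 mm diameter, 80 mm high, standing upright. This point is its centre, 40 mm above its underside. They weigh between 0.15 and 0.85 kg each; the full one is at least 0.12 kg heavier than either other one, and any of the three may be it, only hefting tells
- tray: long shallow open tray of dark steel, fixed to the bench, 330 mm along its own x, 140 mm along its own y, 22 mm high, walls 5 mm, floor 5 mm thick; origin at the centre of its underside. Room for three tins in a row along its x, 95 mm apart
- bowl: white enamel bowl, loose on the bench below the chute's mouth, 170 mm across its rim, 70 mm high; origin at the centre of its underside, z up
- chute_shelf: low galvanized shelf fixed to the bench, ending in an angled chute over the bowl's far rim; origin on the bench at the intended bowl centre. From the origin along +x: the chute's mouth begins at 70 mm (about 85 mm high, its side walls up to 120 mm), rises to the deck at 215 mm, deck 160 mm high and 400 mm wide, reaching to 480 mm; stock on it up to 235 mm above the bench
- hinge_1: loose brass butt hinge lying open and flat, 50 x 44 mm, 10 mm high, a bystander; origin at the centre of its underside
- hinge_2: loose brass butt hinge lying open and flat, 50 x 44 mm, 10 mm high, a bystander; origin at the centre of its underside
- ubolt_1: loose zinc U-bolt with cross plate lying flat, about 70 x 55 mm, 14 mm high, a bystander; origin on its underside near the middle
- ubolt_2: loose zinc U-bolt with cross plate lying flat, about 70 x 55 mm, 14 mm high, a bystander; origin on its underside near the middle
- bracket: loose cast-iron shelf bracket, L with a brace, lying flat, 130 x 105 mm, 25 mm high, a bystander; origin near the middle of its underside
- scoop: loose squat orange plastic scoop, 145 x 70 mm with its handle, 35 mm high, a bystander; origin on its underside, handle to its -x
Things that resemble listed ones, but are neither listed nor needed, are in the scene too. Leave any orange look-alike of the part that bears tin_a_center alone.

How it is judged:
By the outcome, as a careful person would: the job done as asked, in the order asked, and still so for the second after the job is handed in, while the arm keeps its last pose, push and grip.
It also fails if it takes over 72 s, if anything falls off the work surface, if the arm or the gripper's body presses on something with over 40 N, if the wrist force passes 120 N, or if a joint passes its speed limit or range.

### The arm

A 7-joint arm with a two-finger parallel gripper is mounted at the origin on the work surface. World frame = base frame: x ahead of the robot, y to its left, z up, the work surface at z = 0. Lengths are in m, angles in rad, forces in N, time in s.
With the tool pointing down it reaches from about 0.425 to 0.925 m from the base axis. Payload 6.8 kg.
Tool frame: the origin (TCP) lies midway between the tips of the shut fingers; the grasp point (between the pads) lies 19 mm behind it; z points along the fingers, y is the direction in which the jaws open and shut (so a half turn about z gives the same grasp; the last joint's range is limited). The gripper opens to 85 mm and grips with 20 to 120 N. Pads are 22 mm wide; open, the fingers measure 114 mm over their backs; the gripper's body (76 mm by 85 mm) begins 54 mm behind the grasp point. The pads swing forward as they close: fully open they stand 13 mm farther back than shut.
Start: joints at [-1.357, 0.477, 0.022, 1.555, -0.011, 1.109, -0.083], TCP at [0.213, 0.64, 0.231] pointing down, gripper open.
Joint ranges: [-2.96, 2.96], [-0.34, 2.1], [-1.41, 1.46], [0.24, 2.44], [-1.37, 4.51], [0.17, 1.92], [-2.96, 2.96]. Speed limits (rad/s): [2.39, 2.39, 3.14, 3.14, 3.14, 3.14, 3.14].

### API

Orientations are given as a rotation vector (axis times angle).
In Python, from bench import r, imaging gives the robot as it stands.
- The arm moves only by the tool jog_arm, never from a script. Its argument "rows" is a list of rows, each an object with "delta_rot": the turn, a rotation vector about the tool's x, y, z in degrees, a list of three; "xyz": the shift along the tool's x, y, z in cm, a list of three; "fingers": the closure, from 0 (fully open) to 1 (shut). A call has exactly 5 rows; each row is the pose to reach, as a shift and turn from the pose measured when the call began, along the tool's axes at that moment; what a row does not reach only later rows make up. A row lasts 1/12 s, in which the tool goes at most 41.7 mm and 7.16 degrees, less where a joint would pass 70% of its speed; a pose out of reach is approached as far as the arm can. A call with a gripper value outside its range is refused whole. The fingers move at their own pace and stop on an object; "grip_force" is the grip in N (left out, the last holds). Time passes only in rows, so rows that repeat a pose let the fingers close, or fill a call up. It gives the time, the measured TCP pose, the force and the opening at its end, in the units of the state.
- r.get_obs(): the state, without advancing time (a new reading comes with each control period).
- imaging.grab_frame(name): name is "scene" or "top" or "wrist"; returns the picture (400x640x3 uint8, blue, green, red); there is no depth.
- imaging.camera_info(name): a dict with "camera_matrix" (3x3 intrinsics, pixels), "xyz" and "attitude" of the camera in the world. Camera axes: x right, y down, z forward; pixel columns grow to the right and rows downward; lengths in m; the calibration is good to about 2 mm. A picture is of the moment at which its call begins: read the wrist's pose just before it. camera_info takes no time and is no camera call; for the wrist camera it gives the pose at the moment of the call.
- r.hand_in(): hands the job in, once; it reports no verdict.
Trained networks look in the newest picture that a camera, given by its name, has taken for a name from the list of things; names that differ only in an ending like _2 or _b are one class to them, and where a whole thing is asked for, a point or a joint stands for the part that bears it (a point fixed in the world has none). Each returns a list of dicts, best first, with "conf" (0 to 1); they miss things now and then, are a little off and sometimes report something else, mostly with a low value. They report only what shows in the picture. A call takes as long as a camera call. They do not tell look-alikes from the thing itself.
- imaging.find_in(camera, query): "position" ([column, row] in pixels, amid what is visible of it).
- imaging.cut_out(camera, query): "region" (400x640 bool, what is visible of it) and "position" ([column, row] in pixels, amid what is visible of it).
- imaging.tip_of(camera, query): "position" ([column, row] in pixels: a listed point, or the origin of a listed thing).
The state is a dict: "clock": time; "joints": joint angles; "qvel": joint speeds; "tau": joint torques, N m; "tcp_pos": TCP position; "orientation": TCP orientation; "contact_force": force on the tool from outside, world axes, zero at the start; "moment": the same for the moment, N m; "grip_width": finger opening in m.
Only numpy, scipy, OpenCV 4.12 (cv2) and the standard library are available. Lean on these libraries where they do the work, as an engineer would, in place of code of your own. Each camera call takes 0.05 s, during which the arm holds its last target.

## Working session

There is one attempt and no reset: what is moved stays moved. The work goes in short steps, Python scripts to look and compute and a tool call to move; the robot and the scene stay as the last step left them, time stands still between calls to the robot, and variables do not carry over. Pictures are saved under pics/ and viewed, and the job is handed in when it is done.

Besides the shell and the picture viewer there is one more tool, called after ">>>" as name([rows], argument=value, ...), one row to a line, values as JSON. jog_arm: Moves the arm, as the interface text tells. Its arguments: {"type":"object","properties":{"rows":{"type":"array","items":{"type":"object","properties":{"delta_rot":{"type":"array","items":{"type":"number"}},"xyz":{"type":"array","items":{"type":"number"}},"fingers":{"type":"number"}}}},"grip_force":{"type":"number"}},"required":["rows"]}

```bash
ls; mkdir -p pics; python3 - <<'E'
from bench import r, imaging
import cv2
print(r.get_obs())
for n in ["scene","top"]:
    im=imaging.grab_frame(n); cv2.imwrite(f"pics/{n}0.png",im); print(n,imaging.camera_info(n))
    for q in ["tin_a_center","tray","bowl","chute_shelf"]:
        print(q,[(d["conf"],d["position"]) for d in imaging.tip_of(n,q)])
print(r.get_obs()["clock"])
E
```

```text
pics
{'clock': 0.0, 'joints': array([-1.35711381,  0.47780793,  0.02234995,  1.55643522, -0.01151259,
        1.10930574, -0.08310539]), 'qvel': array([-1.10335560e-03, -4.12451662e-04,  1.14400102e-03,  3.40412196e-06,
       -2.20096314e-04,  3.16212417e-03, -6.98171627e-04]), 'tau': array([-2.49026562e-04, -5.96451688e+01,  1.60731923e+00, -2.81199092e+01,
        1.23410838e-02,  9.42846760e-03, -2.69296879e-05]), 'tcp_pos': array([0.21330489, 0.63979255, 0.23032752]), 'orientation': array([-5.03247800e-01, -3.10085571e+00,  2.85966487e-03]), 'contact_force': array([-0.44887518,  0.95089221, -0.04038649]), 'moment': array([ 0.02593057, -0.01443846, -0.01998939]), 'grip_width': 0.0851917983170542}
scene {'camera_matrix': array([[448.97926359,   0.        , 317.39746118],
       [  0.        , 448.97926359, 194.88694543],
       [  0.        ,   0.        ,   1.        ]]), 'xyz': array([ 1.31744763, -0.4448168 ,  0.80414107]), 'attitude': array([-2.00676296, -1.16999967,  0.5401428 ])}
tin_a_center [(0.8, [179.2, 202.8]), (0.68, [322.6, 144.6]), (0.66, [279.7, 251.2]), (0.6, [248.0, 167.6])]
tray [(0.85, [392.9, 171.1])]
bowl [(0.73, [206.7, 264.9])]
chute_shelf [(0.6, [206.7, 262.0])]
top {'camera_matrix': array([[398.55328103,   0.        , 313.1759996 ],
       [  0.        , 398.55328103, 198.95574155],
       [  0.        ,   0.        ,   1.        ]]), 'xyz': array([0.48158295, 0.0050726 , 0.96295436]), 'attitude': array([-2.20600539,  2.18522604, -0.03623574])}
tin_a_center [(0.95, [362.1, 281.8]), (0.79, [392.5, 142.6]), (0.71, [344.5, 240.3]), (0.67, [458.8, 269.4]), (0.65, [251.6, 284.0])]
tray [(0.67, [186.8, 217.0]), (0.49, [344.6, 119.2])]
bowl [(0.83, [448.4, 180.6])]
chute_shelf []
0.5
```

View pics/scene0.png

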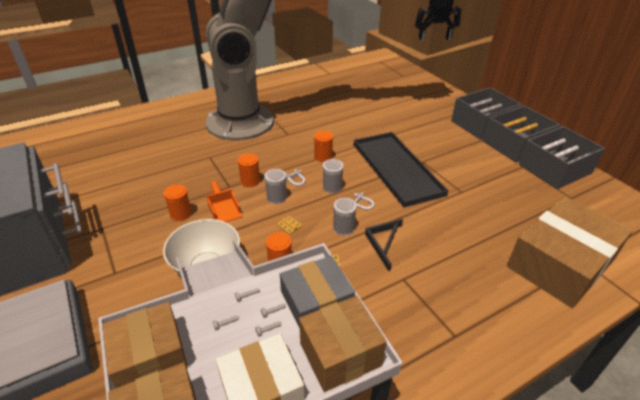

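View pics/top0.png

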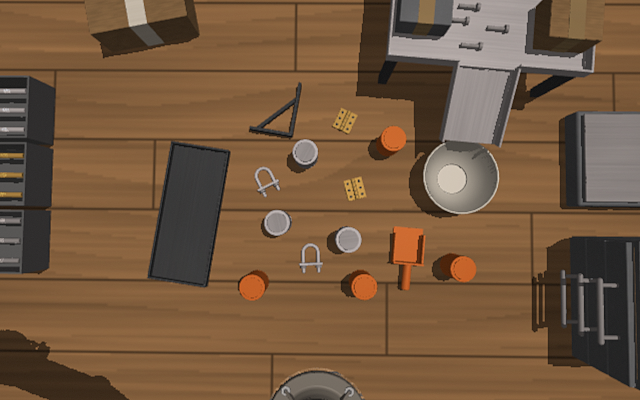

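The top picture shows grey tins at about (305,152), (277,223) and (348,240), four orange look-alikes, the tray at (188,214) and the bowl at (460,177). Next I'll work out positions.

```bash
cat > h.py <<'E'
from bench import r, imaging
import numpy as np, cv2
from scipy.spatial.transform import Rotation as R
def plane(cam,uv,z):
    c=imaging.camera_info(cam) if isinstance(cam,str) else cam
    d=R.from_rotvec(c["attitude"]).as_matrix()@np.linalg.inv(c["camera_matrix"])@np.array([uv[0],uv[1],1.])
    t=(z-c["xyz"][2])/d[2]; return c["xyz"]+t*d
def proj(cam,p):
    c=imaging.camera_info(cam) if isinstance(cam,str) else cam
    q=c["camera_matrix"]@R.from_rotvec(c["attitude"]).as_matrix().T@(np.array(p)-c["xyz"]); return q[:2]/q[2]
E
python3 - <<'E'
from h import *
for n in ["top","scene"]:
    imaging.grab_frame(n)
    for q,z in [("tin_a_center",0.04),("tray",0),("bowl",0),("hinge_1",0),("ubolt_1",0),("bracket",0),("scoop",0)]:
        for f in (imaging.tip_of,):
            for d in f(n,q): print(n,q,round(d["conf"],2),np.round(d["position"],1),np.round(plane(n,d["position"],z),3))
    for q,z in [("tray",0.022),("bowl",0.07)]:
        for d in imaging.cut_out(n,q)[:1]:
            m=d["region"].astype(np.uint8); cs,_=cv2.findContours(m,cv2.RETR_EXTERNAL,cv2.CHAIN_APPROX_NONE); c=max(cs,key=cv2.contourArea)
            if q=="tray":
                P=np.array([plane(n,p[0],z)[:2] for p in c]).astype(np.float32); print("tray rect",cv2.minAreaRect(P),d["conf"])
            else:
                P=np.array([plane(n,p[0],z)[:2] for p in c]).astype(np.float32); print("bowl ell",cv2.fitEllipse(P),cv2.minEnclosingCircle(P),d["conf"])
    for d in imaging.cut_out(n,"tin_a_center"):
        m=d["region"]; ys,xs=np.nonzero(m); print("tin mask",round(d["conf"],2),d["position"],m.sum(),xs.min(),xs.max(),ys.min(),ys.max())
im=imaging.grab_frame("top")
cv2.imwrite("pics/top1.png",cv2.resize(im[110:310,230:390],None,fx=4,fy=4,interpolation=cv2.INTER_CUBIC)[:600])
print(r.get_obs()["clock"])
E
```

```text
top tin_a_center 0.79 [391.9 141.2] [ 0.657 -0.168  0.04 ]
top tin_a_center 0.76 [362.3 281.5] [ 0.332 -0.101  0.04 ]
top tin_a_center 0.68 [250.  281.8] [0.328 0.157 0.04 ]
top tin_a_center 0.62 [341.8 238.6] [ 0.43  -0.053  0.04 ]
top tin_a_center 0.62 [457.5 265. ] [ 0.372 -0.319  0.04 ]
top tin_a_center 0.47 [450.3 179.7] [ 0.568 -0.303  0.04 ]
top tray 0.95 [188.9 215.3] [0.48  0.315 0.   ]
top tray 0.63 [313.3 258.1] [0.38  0.012 0.   ]
top tray 0.23 [304.8 156.2] [0.626 0.035 0.   ]
top bowl 0.7 [276.6 106.7] [0.747 0.106 0.   ]
top bowl 0.67 [447.9 176.9] [ 0.579 -0.311  0.   ]
top hinge_1 0.61 [355.5 193. ] [ 0.538 -0.088  0.   ]
top hinge_1 0.59 [346.3 119.2] [ 0.717 -0.065  0.   ]
top ubolt_1 0.66 [263.7 184.1] [0.557 0.134 0.   ]
top ubolt_1 0.59 [308.5 260.3] [0.375 0.024 0.   ]
top bracket 0.96 [277.  105.5] [0.75  0.105 0.   ]
top scoop 0.58 [408.5 260.8] [ 0.376 -0.216  0.   ]
tray rect ((0.48487862944602966, 0.307555228471756), (0.1467297077178955, 0.33114638924598694), 81.20848083496094) 0.61
bowl ell ((0.5746431350708008, -0.3172636330127716), (0.1652693748474121, 
[... 1085 characters left out ...]
acket 0.69 [391.3 245.3] [0.738 0.104 0.   ]
scene scoop 0.8 [222.4 206.9] [ 0.397 -0.209  0.   ]
tray rect ((0.49466630816459656, 0.3038458824157715), (0.15372183918952942, 0.3505101203918457), 80.69084167480469) 0.66
bowl ell ((0.5637871623039246, -0.315056711435318), (0.13905425369739532, 0.17049433290958405), 5.026703834533691) ((0.576164722442627, -0.31877949833869934), 0.08789152652025223) 0.85
tin mask 0.94 [178.1, 200.6] 710 164 190 185 220
tin mask 0.77 [277.9, 188.9] 653 265 286 169 203
tin mask 0.76 [324.2, 142.0] 521 315 333 131 161
tin mask 0.6 [247.9, 169.3] 617 238 259 154 186
tin mask 0.6 [276.3, 244.9] 590 266 291 232 260
tin mask 0.49 [221.1, 207.3] 933 207 242 181 221
1.65
```

View pics/top1.png

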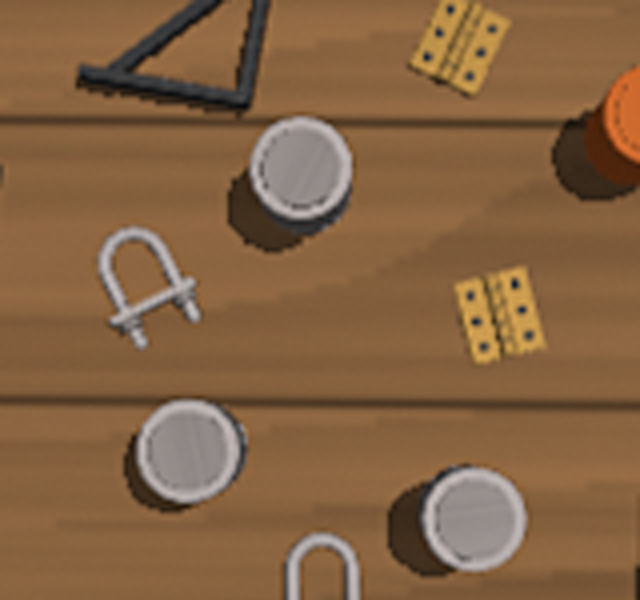

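```bash
python3 - <<'E'
from h import *
im=cv2.imread("pics/top0.png")
hsv=cv2.cvtColor(im,cv2.COLOR_BGR2HSV)
for z in (0.08,): pass
# grey: low saturation
m=((hsv[...,1]<50)&(hsv[...,2]>80)).astype(np.uint8)
n,l,s,c=cv2.connectedComponentsWithStats(m)
for i in range(1,n):
    if 200<s[i,4]<1500: print(s[i],c[i])
# candidate projections: fit lid
for u in [(305,152),(277,223),(348,240)]:
    g=plane("top",u,0.078); print(u,np.round(g,3))
# Fit by matching mask: silhouette of cylinder
from scipy.optimize import minimize
T=imaging.camera_info("top")
def sil(x,y):
    a=np.linspace(0,2*np.pi,40)
    P=[proj(T,(x+.028*np.cos(t),y+.028*np.sin(t),z)) for t in a for z in (0,.08)]
    h=cv2.convexHull(np.float32(P)); k=np.zeros((1600,2560),np.uint8); cv2.fillConvexPoly(k,np.int32(np.round((h+.5)*4)),255)
    return cv2.resize(k,(640,400),interpolation=cv2.INTER_AREA)/255.
for u in [(305,152),(277,223),(348,240)]:
    g=plane("top",u,0.06)[:2]
    mm=np.zeros_like(m); cv2.circle(mm,u,22,1,-1); M=m*mm; M=cv2.morphologyEx(M,cv2.MORPH_CLOSE,np.ones((3,3)))
    f=lambda p:np.abs(sil(*p)-M)[100:300,200:420].sum()
    o=minimize(f,g,method="Nelder-Mead",options=dict(initial_simplex=[g,g+[.01,0],g+[0,.01]],xatol=2e-4)); print(u,np.round(o.x,4),o.fun,M.sum())
    print("scene pix",proj("scene",(*o.x,.04)))
E
```

```text
[125   0  22  27 463] [135.5161987   12.39524838]
[400   0  20  22 381] [409.39370079  10.29133858]
[499  68  23  79 220] [509.84090909 105.29545455]
[  0  76  29  61 948] [ 13.90189873 110.03375527]
[292 139  26  26 521] [304.88099808 151.64491363]
[  0 143  26  62 528] [ 13.32765152 180.04734848]
[255 167  25  30 240] [265.69583333 180.4625    ]
[  0 210  24  64 964] [ 10.9626556  241.46784232]
[264 210  28  26 545] [276.79633028 222.34862385]
[335 227  26  26 533] [347.87617261 239.30393996]
[299 243  24  30 258] [310.21705426 257.82945736]
[627 243   9 144 773] [630.58861578 314.54204398]
[598 278  20  67 443] [603.20993228 310.86230248]
[579 286  11  46 233] [581.64806867 309.41630901]
[ 274  373   90   27 1497] [317.62725451 386.95724783]
(305, 152) [0.624 0.033 0.078]
(277, 223) [0.465 0.093 0.078]
(348, 240) [ 0.429 -0.065  0.078]
(305, 152) [0.6266 0.0333] 79.96078431372548 526
scene pix [343.93546493 216.30869382]
(277, 223) [0.4664 0.0953] 34.72941176470589 547
scene pix [332.0935528  175.47183092]
(348, 240) [ 0.4298 -0.0653] 42.33725490196079 533
scene pix [274.80156244 185.72897011]
```

```bash
cat >> h.py <<'E'
def delta(target,yaw=None):
    o=r.get_obs(); M=R.from_rotvec(o["orientation"])
    d=M.inv().apply(np.array(target)-o["tcp_pos"])*100
    x=M.as_matrix()[:,0]; y=yaw if yaw is not None else YAW
    X=np.array([np.cos(y),np.sin(y),0]);Z=np.array([0,0,-1.]);Y=np.cross(Z,X)
    W=R.from_matrix(np.c_[X,Y,Z])
    rv=np.degrees((M.inv()*W).as_rotvec())
    print("t",round(o["clock"],2),"tcp",np.round(o["tcp_pos"],4),"dxyz cm",np.round(d,2),"rot deg",np.round(rv,2),"F",np.round(o["contact_force"],2),"w",round(o["grip_width"],4))
_m=R.from_rotvec([-5.03247800e-01,-3.10085571e+00,2.85966487e-03]).as_matrix()[:,0]
YAW=np.arctan2(_m[1],_m[0])
E
python3 - <<'E'
from h import *
print(R.from_rotvec(r.get_obs()["orientation"]).as_matrix().round(3),YAW)
for u in [(304.9,151.6),(276.8,222.5),(347.9,239.3)]: print(np.round(plane("top",u,0.08),4))
delta((0.466,0.094,0.19))
E
```

```text
[[-0.949  0.316  0.   ]
 [ 0.316  0.949  0.   ]
 [-0.     0.    -1.   ]] 2.8198119326163797
[0.6243 0.0328 0.08  ]
[0.4659 0.0934 0.08  ]
[ 0.4304 -0.0641  0.08  ]
t 1.65 tcp [0.2135 0.6404 0.2313] dxyz cm [-41.23 -43.84   4.13] rot deg [ 0.  0. -0.] F [ 0.66 -0.41  0.17] w 0.0852
```

>>> jog_arm([
  {"xyz": [-2, -2.1, 0.2], "delta_rot": [0, 0, 0], "fingers": 0},
  {"xyz": [-4.5, -4.8, 0.5], "delta_rot": [0, 0, 0], "fingers": 0},
  {"xyz": [-7.2, -7.7, 0.7], "delta_rot": [0, 0, 0], "fingers": 0},
  {"xyz": [-10, -10.6, 1], "delta_rot": [0, 0, 0], "fingers": 0},
  {"xyz": [-12.8, -13.6, 1.3], "delta_rot": [0, 0, 0], "fingers": 0},
], grip_force=60)

```text
clock: 2.07
tcp_pos: [0.2924, 0.4694, 0.2183]
orientation: [0.502, 3.101, 0.001]
contact_force: [0.3, 1.0, 0.8]
grip_width: 0.0848
```

>>> jog_arm([
  {"xyz": [-2.8, -3, 0.3], "delta_rot": [0, 0, 0], "fingers": 0},
  {"xyz": [-5.6, -6, 0.6], "delta_rot": [0, 0, 0], "fingers": 0},
  {"xyz": [-8.4, -9, 0.9], "delta_rot": [0, 0, 0], "fingers": 0},
  {"xyz": [-11.2, -12, 1.2], "delta_rot": [0, 0, 0], "fingers": 0},
  {"xyz": [-14, -15, 1.4], "delta_rot": [0, 0, 0], "fingers": 0},
])

```text
clock: 2.48
tcp_pos: [0.3783, 0.281, 0.2043]
orientation: [0.502, 3.101, 0.002]
contact_force: [1.1, 1.5, 0.3]
grip_width: 0.0854
```

```bash
python3 - <<'E'
from h import *
delta((0.466,0.094,0.19))
E
```

```text
t 2.48 tcp [0.3783 0.281  0.2043] dxyz cm [-14.22 -14.97   1.42] rot deg [0.07 0.01 0.03] F [1.09 1.46 0.32] w 0.0854
```

>>> jog_arm([
  {"xyz": [-2.9, -3.1, 0.3], "delta_rot": [0, 0, 0], "fingers": 0},
  {"xyz": [-5.9, -6.2, 0.6], "delta_rot": [0, 0, 0], "fingers": 0},
  {"xyz": [-8.8, -9.3, 0.9], "delta_rot": [0, 0, 0], "fingers": 0},
  {"xyz": [-11.8, -12.4, 1.2], "delta_rot": [0, 0, 0], "fingers": 0},
  {"xyz": [-14.2, -15, 1.4], "delta_rot": [0, 0, 0], "fingers": 0},
])

```text
clock: 2.9
tcp_pos: [0.4662, 0.0926, 0.1905]
orientation: [0.502, 3.1, 0.003]
contact_force: [0.7, -0.2, -1.1]
grip_width: 0.0853
```

```bash
python3 - <<'E'
from h import *
delta((0.466,0.0935,0.03))
c=imaging.camera_info("wrist"); im=imaging.grab_frame("wrist"); cv2.imwrite("pics/w1.png",im); print(c)
delta((0.466,0.0935,0.03)); print(proj(c,(0.466,.0935,.08)),proj(c,(0.466,.0935,0)))
E
```

```text
t 2.9 tcp [0.4662 0.0926 0.1905] dxyz cm [ 0.06  0.05 16.05] rot deg [0.12 0.06 0.05] F [ 0.75 -0.19 -1.06] w 0.0853
{'camera_matrix': array([[283.75607926,   0.        , 317.99026626],
       [  0.        , 283.75607926, 195.68536954],
       [  0.        ,   0.        ,   1.        ]]), 'xyz': array([0.39960479, 0.11418012, 0.33301924]), 'attitude': array([2.35800053, 1.70003518, 0.24124441])}
t 2.95 tcp [0.469  0.0838 0.1905] dxyz cm [ 0.66  0.83 16.05] rot deg [-0.06  0.24 -0.52] F [ 2.65 -6.71 -0.21] w 0.0853
[318.83501124 192.64629721] [318.49657357 174.91748207]
```

View pics/w1.png

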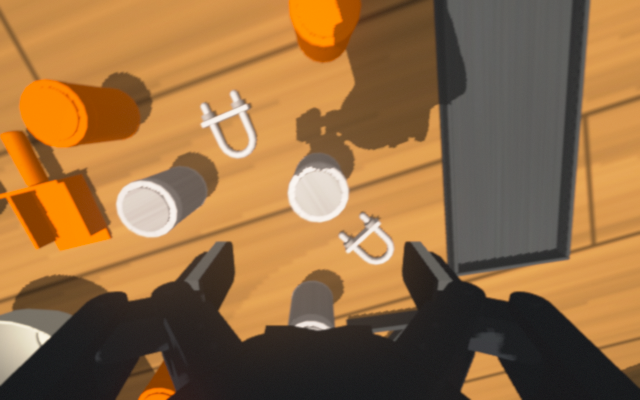

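The wrist picture shows tin B's lid at (318,193), and my estimate projects to (319,193), so the two agree. I'll descend.

>>> jog_arm([
  {"xyz": [0.6, 0.8, 0.5], "delta_rot": [0, 0, -0.5], "fingers": 0},
  {"xyz": [0.6, 0.8, 1.5], "delta_rot": [0, 0, -0.5], "fingers": 0},
  {"xyz": [0.6, 0.8, 3], "delta_rot": [0, 0, -0.5], "fingers": 0},
  {"xyz": [0.6, 0.8, 4.5], "delta_rot": [0, 0, -0.5], "fingers": 0},
  {"xyz": [0.6, 0.8, 5], "delta_rot": [0, 0, -0.5], "fingers": 0},
])

```text
clock: 3.37
tcp_pos: [0.4641, 0.0947, 0.1382]
orientation: [0.499, 3.101, -0.005]
contact_force: [-0.4, 0.9, 0.5]
grip_width: 0.0853
```

```bash
python3 - <<'E'
from h import *
delta((0.466,0.0935,0.03))
E
```

```text
t 3.37 tcp [0.4641 0.0947 0.1382] dxyz cm [-0.21 -0.03 10.82] rot deg [-0.16  0.06  0.17] F [-0.42  0.88  0.5 ] w 0.0853
```

>>> jog_arm([
  {"xyz": [-0.2, 0, 1.5], "delta_rot": [0, 0, 0], "fingers": 0},
  {"xyz": [-0.2, 0, 4], "delta_rot": [0, 0, 0], "fingers": 0},
  {"xyz": [-0.2, 0, 6.5], "delta_rot": [0, 0, 0], "fingers": 0},
  {"xyz": [-0.2, 0, 9], "delta_rot": [0, 0, 0], "fingers": 0},
  {"xyz": [-0.2, 0, 10.5], "delta_rot": [0, 0, 0], "fingers": 0},
])

```text
clock: 3.78
tcp_pos: [0.4645, 0.0952, 0.031]
orientation: [-0.494, -3.101, 0.005]
contact_force: [-0.8, -0.2, 1.2]
grip_width: 0.0857
```

>>> jog_arm([
  {"xyz": [0, 0, 0.1], "delta_rot": [0, 0, 0], "fingers": 0},
  {"xyz": [0, 0, 0.1], "delta_rot": [0, 0, 0], "fingers": 0},
  {"xyz": [0, 0, 0.1], "delta_rot": [0, 0, 0], "fingers": 0},
  {"xyz": [0, 0, 0.1], "delta_rot": [0, 0, 0], "fingers": 0},
  {"xyz": [0, 0, 0.1], "delta_rot": [0, 0, 0], "fingers": 0},
])

```text
clock: 4.2
tcp_pos: [0.4653, 0.0957, 0.0311]
orientation: [0.494, 3.102, -0.003]
contact_force: [0.7, 0.6, 0.3]
grip_width: 0.085
```

```bash
python3 - <<'E'
from h import *
delta((0.466,0.0935,0.03))
E
```

```text
t 4.2 tcp [0.4653 0.0957 0.0311] dxyz cm [-0.13 -0.19  0.11] rot deg [-0.12  0.02  0.34] F [0.72 0.62 0.32] w 0.085
```

>>> jog_arm([
  {"xyz": [-0.1, -0.2, 0.1], "delta_rot": [0, 0, 0.3], "fingers": 0},
  {"xyz": [-0.1, -0.2, 0.1], "delta_rot": [0, 0, 0.3], "fingers": 0.1},
  {"xyz": [-0.1, -0.2, 0.1], "delta_rot": [0, 0, 0.3], "fingers": 0.2},
  {"xyz": [-0.1, -0.2, 0.1], "delta_rot": [0, 0, 0.3], "fingers": 0.3},
  {"xyz": [-0.1, -0.2, 0.1], "delta_rot": [0, 0, 0.3], "fingers": 0.5},
])

```text
clock: 4.62
tcp_pos: [0.4657, 0.0935, 0.0305]
orientation: [0.503, 3.101, -0.003]
contact_force: [-1.3, -0.1, 3.7]
grip_width: 0.0547
```

>>> jog_arm([
  {"xyz": [0, 0, 0], "delta_rot": [0, 0, 0], "fingers": 0.6},
  {"xyz": [0, 0, 0], "delta_rot": [0, 0, 0], "fingers": 0.8},
  {"xyz": [0, 0, 0], "delta_rot": [0, 0, 0], "fingers": 1},
  {"xyz": [0, 0, 0], "delta_rot": [0, 0, 0], "fingers": 1},
  {"xyz": [0, 0, 0], "delta_rot": [0, 0, 0], "fingers": 1},
])

```text
clock: 5.03
tcp_pos: [0.4656, 0.0935, 0.0305]
orientation: [-0.503, -3.101, 0.003]
contact_force: [-1.6, 0.9, 3.7]
grip_width: 0.0552
```

```bash
python3 - <<'E'
from h import *
delta((0.466,0.0935,0.03))
E
```

```text
t 5.03 tcp [0.4656 0.0935 0.0305] dxyz cm [-0.04  0.02  0.05] rot deg [-0.12  0.    0.03] F [-1.63  0.88  3.69] w 0.0552
```

>>> jog_arm([
  {"xyz": [0, 0, -0.4], "delta_rot": [0, 0, 0], "fingers": 1},
  {"xyz": [0, 0, -1.2], "delta_rot": [0, 0, 0], "fingers": 1},
  {"xyz": [0, 0, -2.2], "delta_rot": [0, 0, 0], "fingers": 1},
  {"xyz": [0, 0, -2.8], "delta_rot": [0, 0, 0], "fingers": 1},
  {"xyz": [0, 0, -3], "delta_rot": [0, 0, 0], "fingers": 1},
])

```text
clock: 5.45
tcp_pos: [0.4664, 0.0938, 0.062]
orientation: [0.502, 3.099, -0.001]
contact_force: [0.5, -0.0, -3.7]
grip_width: 0.0552
```

>>> jog_arm([
  {"xyz": [0, 0, 0], "delta_rot": [0, 0, 0], "fingers": 1},
  {"xyz": [0, 0, 0], "delta_rot": [0, 0, 0], "fingers": 1},
  {"xyz": [0, 0, 0], "delta_rot": [0, 0, 0], "fingers": 1},
  {"xyz": [0, 0, 0], "delta_rot": [0, 0, 0], "fingers": 1},
  {"xyz": [0, 0, 0], "delta_rot": [0, 0, 0], "fingers": 1},
])

```text
clock: 5.87
tcp_pos: [0.4662, 0.0936, 0.0617]
orientation: [0.503, 3.1, -0.002]
contact_force: [-0.6, -0.0, -3.3]
grip_width: 0.0546
```

```bash
cat >> h.py <<'E'
def weigh(n=10):
    fs=[]
    for i in range(n):
        imaging.grab_frame("top"); fs.append(np.r_[r.get_obs()["contact_force"],r.get_obs()["tau"][[1,3]]])
    print("mean",np.mean(fs,0).round(3),"sd",np.std(fs,0).round(3))
E
python3 - <<'E'
from h import *
weigh()
delta((0.466,0.0935,0.03))
E
```

```text
mean [ 1.5000e-02  1.1000e-02 -3.8390e+00 -4.4427e+01 -1.7634e+01] sd [0.439 0.627 0.496 0.035 0.007]
t 6.37 tcp [0.4665 0.0938 0.062 ] dxyz cm [ 0.04 -0.04  3.2 ] rot deg [-0.03  0.11  0.02] F [-0.28  0.58 -4.13] w 0.055
```

Tin B weighs about 3.8 N. I'll set it back down and heft the others.

>>> jog_arm([
  {"xyz": [0, 0, 0.5], "delta_rot": [0, 0, 0], "fingers": 1},
  {"xyz": [0, 0, 1.4], "delta_rot": [0, 0, 0], "fingers": 1},
  {"xyz": [0, 0, 2.3], "delta_rot": [0, 0, 0], "fingers": 1},
  {"xyz": [0, 0, 2.9], "delta_rot": [0, 0, 0], "fingers": 1},
  {"xyz": [0, 0, 3.1], "delta_rot": [0, 0, 0], "fingers": 1},
])

```text
clock: 6.78
tcp_pos: [0.4657, 0.0935, 0.0304]
orientation: [-0.503, -3.1, 0.003]
contact_force: [-10.4, -2.0, 36.1]
grip_width: 0.0551
```

>>> jog_arm([
  {"xyz": [0, 0, 0], "delta_rot": [0, 0, 0], "fingers": 1},
  {"xyz": [0, 0, 0], "delta_rot": [0, 0, 0], "fingers": 0.5},
  {"xyz": [0, 0, 0], "delta_rot": [0, 0, 0], "fingers": 0.2},
  {"xyz": [0, 0, 0], "delta_rot": [0, 0, 0], "fingers": 0},
  {"xyz": [0, 0, 0], "delta_rot": [0, 0, 0], "fingers": 0},
])

```text
clock: 7.2
tcp_pos: [0.4659, 0.0935, 0.0303]
orientation: [-0.503, -3.1, 0.002]
contact_force: [0.7, 0.0, 0.5]
grip_width: 0.085
```

>>> jog_arm([
  {"xyz": [0, 0, -0.5], "delta_rot": [0, 0, 0], "fingers": 0},
  {"xyz": [0, 0, -2], "delta_rot": [0, 0, 0], "fingers": 0},
  {"xyz": [0, 0, -5], "delta_rot": [0, 0, 0], "fingers": 0},
  {"xyz": [0, 0, -8.5], "delta_rot": [0, 0, 0], "fingers": 0},
  {"xyz": [0, 0, -12], "delta_rot": [0, 0, 0], "fingers": 0},
])

```text
clock: 7.62
tcp_pos: [0.4654, 0.0933, 0.1515]
orientation: [-0.503, -3.099, 0.004]
contact_force: [1.0, 0.3, -1.0]
grip_width: 0.0856
```

```bash
python3 - <<'E'
from h import *
cv2.imwrite("pics/s2.png",imaging.grab_frame("scene"))
delta((0.4305,-0.0645,0.15))
E
```

```text
t 7.67 tcp [0.4694 0.0942 0.1578] dxyz cm [ -1.34 -16.29   0.72] rot deg [ 0.23  0.36 -0.07] F [2.71 0.57 4.09] w 0.0853
```

View pics/s2.png

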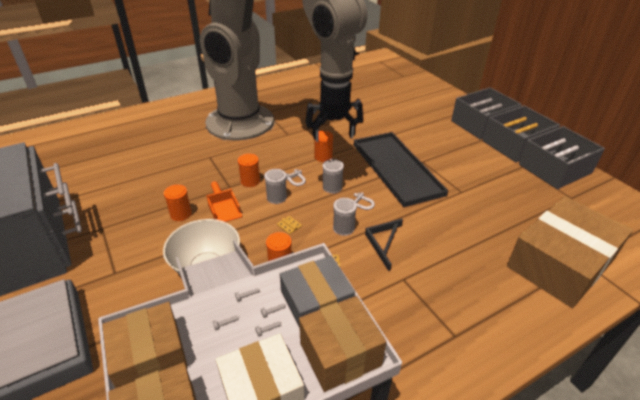

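Tin B is still upright at (333,176). On to tin C.

>>> jog_arm([
  {"xyz": [-0.2, -2, 0.7], "delta_rot": [0, 0, 0], "fingers": 0},
  {"xyz": [-0.5, -5.8, 0.7], "delta_rot": [0, 0, 0], "fingers": 0},
  {"xyz": [-0.8, -9.8, 0.7], "delta_rot": [0, 0, 0], "fingers": 0},
  {"xyz": [-1.1, -13.5, 0.7], "delta_rot": [0, 0, 0], "fingers": 0},
  {"xyz": [-1.3, -16, 0.7], "delta_rot": [0, 0, 0], "fingers": 0},
])

```text
clock: 8.08
tcp_pos: [0.4296, -0.0649, 0.1505]
orientation: [0.508, 3.093, 0.004]
contact_force: [0.9, 0.0, -0.2]
grip_width: 0.0853
```

>>> jog_arm([
  {"xyz": [0, -0.2, 0], "delta_rot": [0, 0, 0], "fingers": 0},
  {"xyz": [0, -0.2, 0], "delta_rot": [0, 0, 0], "fingers": 0},
  {"xyz": [0, -0.2, 0], "delta_rot": [0, 0, 0], "fingers": 0},
  {"xyz": [0, -0.2, 0], "delta_rot": [0, 0, 0], "fingers": 0},
  {"xyz": [0, -0.2, 0], "delta_rot": [0, 0, 0], "fingers": 0},
])

```text
clock: 8.5
tcp_pos: [0.4295, -0.0653, 0.1505]
orientation: [0.504, 3.094, 0.005]
contact_force: [-0.5, 0.2, 0.6]
grip_width: 0.0852
```

```bash
python3 - <<'E'
from h import *
c=imaging.camera_info("wrist"); im=imaging.grab_frame("wrist"); cv2.imwrite("pics/w2.png",im)
delta((0.4305,-0.0645,0.03)); print(proj(c,(0.4305,-.0645,.08)))
E
```

```text
t 8.55 tcp [ 0.4295 -0.0654  0.1505] dxyz cm [1.000e-02 7.000e-02 1.205e+01] rot deg [ 0.22  0.38 -0.07] F [-0.44  0.73 -0.25] w 0.0854
[319.14660947 206.92907519]
```

View pics/w2.png

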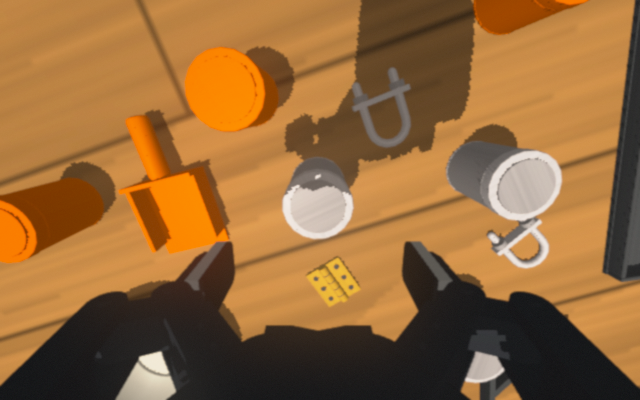

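Tin C's lid shows at (318,206), against a prediction of (319,207). I'll go down and grasp it.

>>> jog_arm([
  {"xyz": [0, 0.1, 1.5], "delta_rot": [0.2, 0.4, 0], "fingers": 0},
  {"xyz": [0, 0.1, 4.5], "delta_rot": [0.2, 0.4, 0], "fingers": 0},
  {"xyz": [0, 0.1, 8], "delta_rot": [0.2, 0.4, 0], "fingers": 0},
  {"xyz": [0, 0.1, 10.8], "delta_rot": [0.2, 0.4, 0], "fingers": 0},
  {"xyz": [0, 0.1, 12], "delta_rot": [0.2, 0.4, 0], "fingers": 0},
])

```text
clock: 8.97
tcp_pos: [0.4291, -0.0631, 0.0275]
orientation: [-0.501, -3.097, 0.0]
contact_force: [-0.8, -0.6, 0.7]
grip_width: 0.0854
```

>>> jog_arm([
  {"xyz": [0, 0, 0], "delta_rot": [0, 0, 0], "fingers": 0},
  {"xyz": [0, 0, 0], "delta_rot": [0, 0, 0], "fingers": 0.1},
  {"xyz": [0, 0, 0], "delta_rot": [0, 0, 0], "fingers": 0.2},
  {"xyz": [0, 0, 0], "delta_rot": [0, 0, 0], "fingers": 0.3},
  {"xyz": [0, 0, 0], "delta_rot": [0, 0, 0], "fingers": 0.6},
])

```text
clock: 9.38
tcp_pos: [0.43, -0.0632, 0.0288]
orientation: [-0.502, -3.099, -0.001]
contact_force: [-0.5, -0.9, 3.0]
grip_width: 0.055
```

>>> jog_arm([
  {"xyz": [0, 0, 0], "delta_rot": [0, 0, 0], "fingers": 1},
  {"xyz": [0, 0, 0], "delta_rot": [0, 0, 0], "fingers": 1},
  {"xyz": [0, 0, 0], "delta_rot": [0, 0, 0], "fingers": 1},
  {"xyz": [0, 0, 0], "delta_rot": [0, 0, 0], "fingers": 1},
  {"xyz": [0, 0, 0], "delta_rot": [0, 0, 0], "fingers": 1},
])

```text
clock: 9.8
tcp_pos: [0.43, -0.0631, 0.0289]
orientation: [-0.501, -3.099, -0.001]
contact_force: [-0.4, 0.5, -1.6]
grip_width: 0.0549
```

```bash
python3 - <<'E'
from h import *
delta((0.4305,-0.0645,0.03))
E
```

```text
t 9.8 tcp [ 0.43   -0.0631  0.0289] dxyz cm [-0.09 -0.12 -0.11] rot deg [ 0.   -0.14  0.05] F [-0.4   0.53 -1.6 ] w 0.0549
```

>>> jog_arm([
  {"xyz": [0, 0, -0.4], "delta_rot": [0, 0, 0], "fingers": 1},
  {"xyz": [0, 0, -1.2], "delta_rot": [0, 0, 0], "fingers": 1},
  {"xyz": [0, 0, -2.2], "delta_rot": [0, 0, 0], "fingers": 1},
  {"xyz": [0, 0, -2.8], "delta_rot": [0, 0, 0], "fingers": 1},
  {"xyz": [0, 0, -3], "delta_rot": [0, 0, 0], "fingers": 1},
])

```text
clock: 10.22
tcp_pos: [0.431, -0.0632, 0.0604]
orientation: [-0.502, -3.101, -0.002]
contact_force: [0.1, 0.7, -3.2]
grip_width: 0.0549
```

>>> jog_arm([
  {"xyz": [0, 0, 0], "delta_rot": [0, 0, 0], "fingers": 1},
  {"xyz": [0, 0, 0], "delta_rot": [0, 0, 0], "fingers": 1},
  {"xyz": [0, 0, 0], "delta_rot": [0, 0, 0], "fingers": 1},
  {"xyz": [0, 0, 0], "delta_rot": [0, 0, 0], "fingers": 1},
  {"xyz": [0, 0, 0], "delta_rot": [0, 0, 0], "fingers": 1},
])

```text
clock: 10.63
tcp_pos: [0.4306, -0.0632, 0.0601]
orientation: [-0.502, -3.1, -0.001]
contact_force: [-0.2, 0.6, -2.3]
grip_width: 0.0548
```

```bash
python3 - <<'E'
from h import *
weigh()
delta((0.43,-0.063,0.0289))
E
```

```text
mean [ -0.185  -0.106  -2.552 -39.228 -16.055] sd [0.31  0.26  0.407 0.037 0.007]
t 11.13 tcp [ 0.431  -0.0632  0.0603] dxyz cm [ 0.1  -0.02  3.14] rot deg [ 0.05 -0.01  0.05] F [-0.78  0.21 -2.91] w 0.055
```

C is about 2.55 N against B's 3.84 N, so it is clearly not the heaviest and goes to the tray.

>>> jog_arm([
  {"xyz": [0, 0, -1.2], "delta_rot": [0, 0, 0], "fingers": 1},
  {"xyz": [0, 0, -3.5], "delta_rot": [0, 0, 0], "fingers": 1},
  {"xyz": [0, 0, -6.5], "delta_rot": [0, 0, 0], "fingers": 1},
  {"xyz": [0, 0, -8.8], "delta_rot": [0, 0, 0], "fingers": 1},
  {"xyz": [0, 0, -10], "delta_rot": [0, 0, 0], "fingers": 1},
])

```text
clock: 11.55
tcp_pos: [0.4321, -0.0635, 0.1628]
orientation: [0.502, 3.098, 0.003]
contact_force: [-0.0, -0.1, -2.9]
grip_width: 0.0549
```

```bash
python3 - <<'E'
from h import *
delta((0.416,0.318,0.16))
E
```

```text
t 11.55 tcp [ 0.4321 -0.0635  0.1628] dxyz cm [13.57 35.69  0.33] rot deg [0.14 0.17 0.03] F [-0.   -0.07 -2.9 ] w 0.0549
```

>>> jog_arm([
  {"xyz": [0.6, 1.5, 0.2], "delta_rot": [0, 0, 0], "fingers": 1},
  {"xyz": [1.7, 4.5, 0.2], "delta_rot": [0, 0, 0], "fingers": 1},
  {"xyz": [3, 8, 0.2], "delta_rot": [0, 0, 0], "fingers": 1},
  {"xyz": [4.4, 11.5, 0.2], "delta_rot": [0, 0, 0], "fingers": 1},
  {"xyz": [5.7, 15, 0.2], "delta_rot": [0, 0, 0], "fingers": 1},
])

```text
clock: 11.97
tcp_pos: [0.4248, 0.0982, 0.1612]
orientation: [0.504, 3.098, 0.003]
contact_force: [0.6, 0.4, -2.3]
grip_width: 0.0548
```

>>> jog_arm([
  {"xyz": [1.4, 3.6, 0.1], "delta_rot": [0, 0, 0], "fingers": 1},
  {"xyz": [2.8, 7.4, 0.1], "delta_rot": [0, 0, 0], "fingers": 1},
  {"xyz": [4.3, 11.2, 0.1], "delta_rot": [0, 0, 0], "fingers": 1},
  {"xyz": [5.6, 14.6, 0.1], "delta_rot": [0, 0, 0], "fingers": 1},
  {"xyz": [6.6, 17.4, 0.1], "delta_rot": [0, 0, 0], "fingers": 1},
])

```text
clock: 12.38
tcp_pos: [0.4163, 0.2874, 0.1604]
orientation: [0.5, 3.098, 0.005]
contact_force: [0.6, 0.2, -2.8]
grip_width: 0.0552
```

```bash
python3 - <<'E'
from h import *
delta((0.416,0.318,0.16))
E
```

```text
t 12.38 tcp [0.4163 0.2874 0.1604] dxyz cm [0.99 2.9  0.05] rot deg [0.2  0.15 0.11] F [ 0.6   0.24 -2.76] w 0.0552
```

Next I'll finish the sideways move and check the tray before descending.

>>> jog_arm([
  {"xyz": [0.7, 2, 0], "delta_rot": [0.2, 0.2, 0.1], "fingers": 1},
  {"xyz": [0.9, 2.7, 0], "delta_rot": [0.2, 0.2, 0.1], "fingers": 1},
  {"xyz": [1, 2.9, 0], "delta_rot": [0.2, 0.2, 0.1], "fingers": 1},
  {"xyz": [1, 2.9, 0], "delta_rot": [0.2, 0.2, 0.1], "fingers": 1},
  {"xyz": [1, 2.9, 0], "delta_rot": [0.2, 0.2, 0.1], "fingers": 1},
])

```text
clock: 12.8
tcp_pos: [0.416, 0.3163, 0.1602]
orientation: [-0.506, -3.099, 0.002]
contact_force: [0.7, 0.0, -3.0]
grip_width: 0.0547
```

```bash
python3 - <<'E'
from h import *
def draw(n,im):
    c=np.array([.485,.307]);u=np.array([np.cos(np.radians(-8.8)),np.sin(np.radians(-8.8))]);v=np.array([-u[1],u[0]])
    for z in(0.022,):
        P=[proj(n,(*(c+a*.165*u+b*.07*v),z)) for a,b in((1,1),(1,-1),(-1,-1),(-1,1))]
        cv2.polylines(im,[np.int32(np.array(P)*1)],True,(0,255,0),1)
    for s in (-.07,.07): cv2.circle(im,tuple(int(q) for q in proj(n,(*(c+s*u),.005))),3,(0,0,255),-1)
a=imaging.grab_frame("top");draw("top",a);b=imaging.grab_frame("scene");draw("scene",b)
cv2.imwrite("pics/t3.png",np.vstack([cv2.resize(a[100:330,100:400],(800,613))[:300], cv2.resize(b[90:250,300:620],(800,400))[:300]]))
delta((0.416,0.318,0.034))
E
```

```text
t 12.9 tcp [0.4162 0.3163 0.1604] dxyz cm [ 0.06  0.17 12.64] rot deg [-0.05 -0.05 -0.13] F [-0.4   0.06 -2.55] w 0.0548
```

View pics/t3.png

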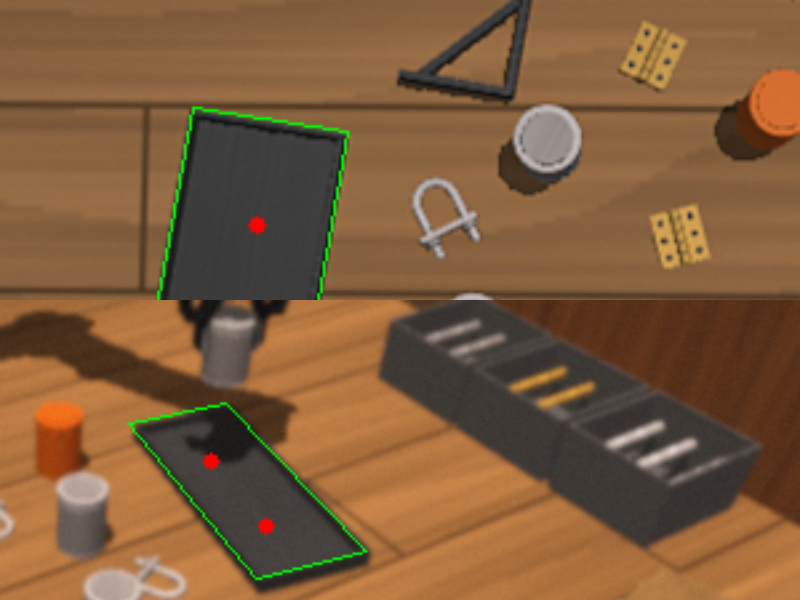

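The projected tray outline fits both views, and tin C hangs upright at about (228,345) in the lower half. I'll lower it.

>>> jog_arm([
  {"xyz": [0, 0.1, 1.5], "delta_rot": [0, 0, -0.1], "fingers": 1},
  {"xyz": [0, 0.1, 4.5], "delta_rot": [0, 0, -0.1], "fingers": 1},
  {"xyz": [0, 0.1, 8], "delta_rot": [0, 0, -0.1], "fingers": 1},
  {"xyz": [0, 0.1, 10.5], "delta_rot": [0, 0, -0.1], "fingers": 1},
  {"xyz": [0, 0.1, 11.5], "delta_rot": [0, 0, -0.1], "fingers": 1},
])

```text
clock: 13.32
tcp_pos: [0.4149, 0.3145, 0.0425]
orientation: [-0.506, -3.097, 0.008]
contact_force: [-0.0, -0.1, -3.3]
grip_width: 0.055
```

>>> jog_arm([
  {"xyz": [0, 0, 0.2], "delta_rot": [0, 0, 0], "fingers": 1},
  {"xyz": [0, 0, 0.4], "delta_rot": [0, 0, 0], "fingers": 1},
  {"xyz": [0, 0, 0.6], "delta_rot": [0, 0, 0], "fingers": 1},
  {"xyz": [0, 0, 0.7], "delta_rot": [0, 0, 0], "fingers": 1},
  {"xyz": [0, 0, 0.7], "delta_rot": [0, 0, 0], "fingers": 1},
])

```text
clock: 13.73
tcp_pos: [0.4155, 0.315, 0.0365]
orientation: [-0.506, -3.098, 0.005]
contact_force: [-0.4, -0.1, -2.3]
grip_width: 0.0549
```

```bash
python3 - <<'E'
from h import *
delta((0.416,0.318,0.034))
E
```

```text
t 13.73 tcp [0.4155 0.315  0.0365] dxyz cm [0.05 0.3  0.25] rot deg [-0.22 -0.12 -0.11] F [-0.42 -0.08 -2.32] w 0.0549
```

>>> jog_arm([
  {"xyz": [0, 0, 0.1], "delta_rot": [-0.2, -0.1, 0], "fingers": 1},
  {"xyz": [0, 0, 0.15], "delta_rot": [-0.2, -0.1, 0], "fingers": 1},
  {"xyz": [0, 0, 0.2], "delta_rot": [-0.2, -0.1, 0], "fingers": 1},
  {"xyz": [0, 0, 0.25], "delta_rot": [-0.2, -0.1, 0], "fingers": 1},
  {"xyz": [0, 0, 0.25], "delta_rot": [-0.2, -0.1, 0], "fingers": 1},
])

```text
clock: 14.15
tcp_pos: [0.4155, 0.3151, 0.034]
orientation: [-0.506, -3.1, 0.0]
contact_force: [0.2, 0.1, -2.8]
grip_width: 0.0551
```

>>> jog_arm([
  {"xyz": [0, 0, 0.03], "delta_rot": [0, 0, 0], "fingers": 1},
  {"xyz": [0, 0, 0.06], "delta_rot": [0, 0, 0], "fingers": 1},
  {"xyz": [0, 0, 0.08], "delta_rot": [0, 0, 0], "fingers": 1},
  {"xyz": [0, 0, 0.1], "delta_rot": [0, 0, 0], "fingers": 1},
  {"xyz": [0, 0, 0.1], "delta_rot": [0, 0, 0], "fingers": 1},
])

```text
clock: 14.57
tcp_pos: [0.4156, 0.315, 0.0339]
orientation: [-0.506, -3.1, 0.0]
contact_force: [-2.4, -2.7, 9.1]
grip_width: 0.0552
```

Contact confirmed, so I'll release and rise.

>>> jog_arm([
  {"xyz": [0, 0, 0], "delta_rot": [0, 0, 0], "fingers": 0.6},
  {"xyz": [0, 0, 0], "delta_rot": [0, 0, 0], "fingers": 0.3},
  {"xyz": [0, 0, 0], "delta_rot": [0, 0, 0], "fingers": 0},
  {"xyz": [0, 0, 0], "delta_rot": [0, 0, 0], "fingers": 0},
  {"xyz": [0, 0, 0], "delta_rot": [0, 0, 0], "fingers": 0},
])

```text
clock: 14.98
tcp_pos: [0.4157, 0.3152, 0.0338]
orientation: [-0.506, -3.1, -0.0]
contact_force: [-0.1, -0.3, -0.1]
grip_width: 0.0854
```

>>> jog_arm([
  {"xyz": [0, 0, -1], "delta_rot": [0, 0, 0], "fingers": 0},
  {"xyz": [0, 0, -4], "delta_rot": [0, 0, 0], "fingers": 0},
  {"xyz": [0, 0, -8], "delta_rot": [0, 0, 0], "fingers": 0},
  {"xyz": [0, 0, -11], "delta_rot": [0, 0, 0], "fingers": 0},
  {"xyz": [0, 0, -12.5], "delta_rot": [0, 0, 0], "fingers": 0},
])

```text
clock: 15.4
tcp_pos: [0.4174, 0.3162, 0.1634]
orientation: [0.507, 3.097, 0.008]
contact_force: [0.6, 0.1, 0.7]
grip_width: 0.0856
```

```bash
python3 - <<'E'
from h import *
im=imaging.grab_frame("scene");cv2.imwrite("pics/s4.png",im)
delta((0.6245,0.033,0.16))
E
```

```text
t 15.45 tcp [0.4182 0.3169 0.1649] dxyz cm [-28.61 -20.34   0.43] rot deg [ 0.44  0.19 -0.15] F [0.1  0.94 2.31] w 0.0853
```

View pics/s4.png

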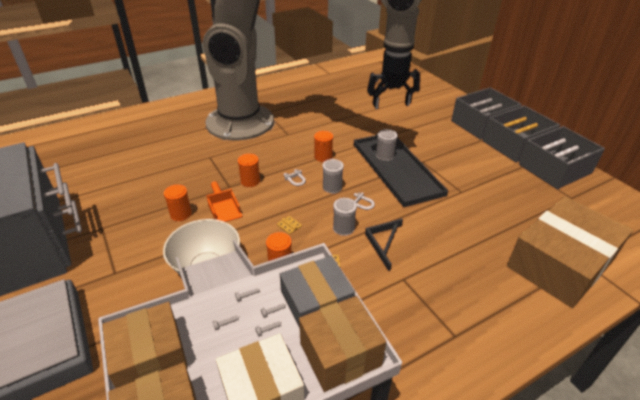

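Tin C stands upright in the tray at (387,145). Next is tin A.

>>> jog_arm([
  {"xyz": [-2, -1.4, 0.2], "delta_rot": [0, 0, 0], "fingers": 0},
  {"xyz": [-5, -3.5, 0.4], "delta_rot": [0, 0, 0], "fingers": 0},
  {"xyz": [-8, -5.7, 0.4], "delta_rot": [0, 0, 0], "fingers": 0},
  {"xyz": [-11, -7.8, 0.4], "delta_rot": [0, 0, 0], "fingers": 0},
  {"xyz": [-14, -10, 0.4], "delta_rot": [0, 0, 0], "fingers": 0},
])

```text
clock: 15.87
tcp_pos: [0.5196, 0.1763, 0.161]
orientation: [0.505, 3.096, 0.012]
contact_force: [0.7, 0.2, 0.4]
grip_width: 0.0852
```

>>> jog_arm([
  {"xyz": [-3, -2.1, 0], "delta_rot": [0, 0, 0], "fingers": 0},
  {"xyz": [-6.2, -4.4, 0], "delta_rot": [0, 0, 0], "fingers": 0},
  {"xyz": [-9.4, -6.7, 0], "delta_rot": [0, 0, 0], "fingers": 0},
  {"xyz": [-12.2, -8.7, 0], "delta_rot": [0, 0, 0], "fingers": 0},
  {"xyz": [-14, -10, 0], "delta_rot": [0, 0, 0], "fingers": 0},
])

```text
clock: 16.28
tcp_pos: [0.6221, 0.0324, 0.161]
orientation: [0.511, 3.094, 0.009]
contact_force: [-0.5, -0.7, -0.1]
grip_width: 0.0856
```

```bash
python3 - <<'E'
from h import *
delta((0.6245,0.033,0.16))
E
```

```text
t 16.28 tcp [0.6221 0.0324 0.161 ] dxyz cm [-0.21  0.14  0.1 ] rot deg [ 0.39  0.28 -0.34] F [-0.52 -0.74 -0.12] w 0.0856
```

>>> jog_arm([
  {"xyz": [-0.2, 0.1, 0], "delta_rot": [0.4, 0.3, -0.3], "fingers": 0},
  {"xyz": [-0.2, 0.1, 0], "delta_rot": [0.4, 0.3, -0.3], "fingers": 0},
  {"xyz": [-0.2, 0.1, 0], "delta_rot": [0.4, 0.3, -0.3], "fingers": 0},
  {"xyz": [-0.2, 0.1, 0], "delta_rot": [0.4, 0.3, -0.3], "fingers": 0},
  {"xyz": [-0.2, 0.1, 0], "delta_rot": [0.4, 0.3, -0.3], "fingers": 0},
])

```text
clock: 16.7
tcp_pos: [0.6235, 0.0348, 0.161]
orientation: [-0.5, -3.1, -0.001]
contact_force: [0.1, -0.8, 0.6]
grip_width: 0.0852
```

```bash
python3 - <<'E'
from h import *
c=imaging.camera_info("wrist"); im=imaging.grab_frame("wrist"); cv2.imwrite("pics/w5.png",im)
delta((0.6245,0.033,0.03)); print(proj(c,(0.6245,.033,.08)))
E
```

```text
t 16.75 tcp [0.6236 0.0345 0.161 ] dxyz cm [-0.15 -0.12 13.1 ] rot deg [ 0.02 -0.06  0.11] F [-0.4  -0.3   0.57] w 0.0854
[316.46994131 204.68342263]
```

View pics/w5.png

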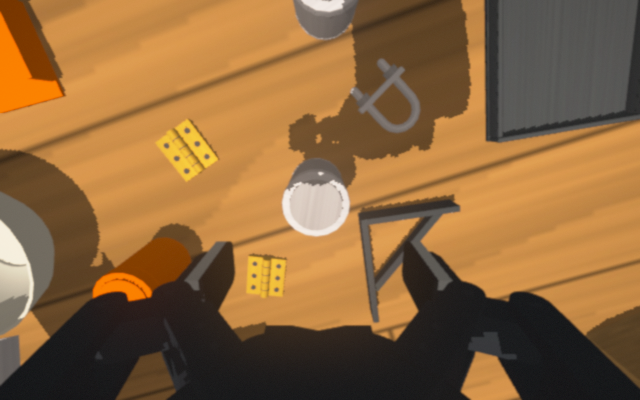

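Tin A's lid is at (316,205), as predicted. The bracket (25 mm high) is close by, so I'll grasp slightly higher.

>>> jog_arm([
  {"xyz": [-0.1, -0.1, 1.5], "delta_rot": [0, 0, 0.1], "fingers": 0},
  {"xyz": [-0.1, -0.1, 4.5], "delta_rot": [0, 0, 0.1], "fingers": 0},
  {"xyz": [-0.1, -0.1, 8], "delta_rot": [0, 0, 0.1], "fingers": 0},
  {"xyz": [-0.1, -0.1, 11], "delta_rot": [0, 0, 0.1], "fingers": 0},
  {"xyz": [-0.1, -0.1, 12.4], "delta_rot": [0, 0, 0.1], "fingers": 0},
])

```text
clock: 17.17
tcp_pos: [0.6213, 0.0344, 0.0335]
orientation: [-0.499, -3.095, 0.001]
contact_force: [-0.6, 1.0, 0.1]
grip_width: 0.0855
```

>>> jog_arm([
  {"xyz": [0, 0, 0], "delta_rot": [0, 0, 0], "fingers": 0},
  {"xyz": [0, 0, 0], "delta_rot": [0, 0, 0], "fingers": 0.1},
  {"xyz": [0, 0, 0], "delta_rot": [0, 0, 0], "fingers": 0.2},
  {"xyz": [0, 0, 0], "delta_rot": [0, 0, 0], "fingers": 0.3},
  {"xyz": [0, 0, 0], "delta_rot": [0, 0, 0], "fingers": 0.6},
])

```text
clock: 17.58
tcp_pos: [0.6228, 0.034, 0.0358]
orientation: [-0.501, -3.099, -0.0]
contact_force: [-1.0, -1.2, 2.2]
grip_width: 0.055
```

>>> jog_arm([
  {"xyz": [0, 0, 0], "delta_rot": [0, 0, 0], "fingers": 1},
  {"xyz": [0, 0, 0], "delta_rot": [0, 0, 0], "fingers": 1},
  {"xyz": [0, 0, 0], "delta_rot": [0, 0, 0], "fingers": 1},
  {"xyz": [0, 0, 0], "delta_rot": [0, 0, 0], "fingers": 1},
  {"xyz": [0, 0, 0], "delta_rot": [0, 0, 0], "fingers": 1},
])

```text
clock: 18.0
tcp_pos: [0.6225, 0.0342, 0.0358]
orientation: [-0.5, -3.098, -0.0]
contact_force: [-2.3, 0.1, -2.3]
grip_width: 0.0546
```

>>> jog_arm([
  {"xyz": [0, 0, -0.4], "delta_rot": [0, 0, 0], "fingers": 1},
  {"xyz": [0, 0, -1.2], "delta_rot": [0, 0, 0], "fingers": 1},
  {"xyz": [0, 0, -2.2], "delta_rot": [0, 0, 0], "fingers": 1},
  {"xyz": [0, 0, -2.8], "delta_rot": [0, 0, 0], "fingers": 1},
  {"xyz": [0, 0, -3], "delta_rot": [0, 0, 0], "fingers": 1},
])

```text
clock: 18.42
tcp_pos: [0.6239, 0.0342, 0.0678]
orientation: [-0.501, -3.101, -0.002]
contact_force: [1.1, -0.3, -6.5]
grip_width: 0.0552
```

>>> jog_arm([
  {"xyz": [0, 0, 0], "delta_rot": [0, 0, 0], "fingers": 1},
  {"xyz": [0, 0, 0], "delta_rot": [0, 0, 0], "fingers": 1},
  {"xyz": [0, 0, 0], "delta_rot": [0, 0, 0], "fingers": 1},
  {"xyz": [0, 0, 0], "delta_rot": [0, 0, 0], "fingers": 1},
  {"xyz": [0, 0, 0], "delta_rot": [0, 0, 0], "fingers": 1},
])

```text
clock: 18.83
tcp_pos: [0.6235, 0.0341, 0.0673]
orientation: [-0.501, -3.1, -0.001]
contact_force: [-0.0, 0.9, -6.9]
grip_width: 0.0549
```

```bash
python3 - <<'E'
from h import *
weigh()
delta((0.554,0.296,0.17))
E
```

```text
mean [ 2.8000e-02  1.1800e-01 -6.8440e+00 -6.2096e+01 -2.3124e+01] sd [0.64  0.541 0.543 0.038 0.01 ]
t 19.33 tcp [0.6238 0.0341 0.0677] dxyz cm [ 14.88  22.66 -10.19] rot deg [ 0.05 -0.04  0.08] F [-0.47 -0.01 -6.34] w 0.0551
```

A is about 6.84 N, so it is the full tin (B 3.84, C 2.55). I'll set it back, move B to the tray, then return for A.

>>> jog_arm([
  {"xyz": [0, 0, 0.5], "delta_rot": [0, 0, 0], "fingers": 1},
  {"xyz": [0, 0, 1.4], "delta_rot": [0, 0, 0], "fingers": 1},
  {"xyz": [0, 0, 2.2], "delta_rot": [0, 0, 0], "fingers": 1},
  {"xyz": [0, 0, 2.7], "delta_rot": [0, 0, 0], "fingers": 1},
  {"xyz": [0, 0, 2.9], "delta_rot": [0, 0, 0], "fingers": 1},
])

```text
clock: 19.75
tcp_pos: [0.6227, 0.0341, 0.037]
orientation: [-0.501, -3.098, -0.001]
contact_force: [-1.0, 0.8, -7.1]
grip_width: 0.0551
```

>>> jog_arm([
  {"xyz": [0, 0, 0.03], "delta_rot": [0, 0, 0], "fingers": 1},
  {"xyz": [0, 0, 0.06], "delta_rot": [0, 0, 0], "fingers": 1},
  {"xyz": [0, 0, 0.1], "delta_rot": [0, 0, 0], "fingers": 1},
  {"xyz": [0, 0, 0.15], "delta_rot": [0, 0, 0], "fingers": 1},
  {"xyz": [0, 0, 0.15], "delta_rot": [0, 0, 0], "fingers": 1},
])

```text
clock: 20.17
tcp_pos: [0.623, 0.0341, 0.0358]
orientation: [-0.501, -3.099, -0.001]
contact_force: [-1.1, -0.9, -5.1]
grip_width: 0.0548
```

Contact is just beginning. I'll go down another 0.8 mm and release.

>>> jog_arm([
  {"xyz": [0, 0, 0.03], "delta_rot": [0, 0, 0], "fingers": 1},
  {"xyz": [0, 0, 0.06], "delta_rot": [0, 0, 0], "fingers": 1},
  {"xyz": [0, 0, 0.08], "delta_rot": [0, 0, 0], "fingers": 0.6},
  {"xyz": [0, 0, 0.08], "delta_rot": [0, 0, 0], "fingers": 0.2},
  {"xyz": [0, 0, 0.08], "delta_rot": [0, 0, 0], "fingers": 0},
])

```text
clock: 20.58
tcp_pos: [0.6241, 0.0342, 0.0358]
orientation: [-0.501, -3.101, -0.002]
contact_force: [-0.3, 0.2, 0.3]
grip_width: 0.0769
```

>>> jog_arm([
  {"xyz": [0, 0, 0], "delta_rot": [0, 0, 0], "fingers": 0},
  {"xyz": [0, 0, 0], "delta_rot": [0, 0, 0], "fingers": 0},
  {"xyz": [0, 0, -1], "delta_rot": [0, 0, 0], "fingers": 0},
  {"xyz": [0, 0, -4], "delta_rot": [0, 0, 0], "fingers": 0},
  {"xyz": [0, 0, -7], "delta_rot": [0, 0, 0], "fingers": 0},
])

```text
clock: 21.0
tcp_pos: [0.6231, 0.034, 0.106]
orientation: [-0.501, -3.099, -0.0]
contact_force: [0.7, 0.5, -0.1]
grip_width: 0.0855
```

>>> jog_arm([
  {"xyz": [0, 0, -2], "delta_rot": [0, 0, 0], "fingers": 0},
  {"xyz": [0, 0, -4], "delta_rot": [0, 0, 0], "fingers": 0},
  {"xyz": [0, 0, -5], "delta_rot": [0, 0, 0], "fingers": 0},
  {"xyz": [0, 0, -5.3], "delta_rot": [0, 0, 0], "fingers": 0},
  {"xyz": [0, 0, -5.3], "delta_rot": [0, 0, 0], "fingers": 0},
])

```text
clock: 21.42
tcp_pos: [0.6236, 0.034, 0.1597]
orientation: [-0.501, -3.1, -0.001]
contact_force: [1.4, -0.2, -1.0]
grip_width: 0.0855
```

```bash
python3 - <<'E'
from h import *
c=imaging.camera_info("wrist"); im=imaging.grab_frame("wrist"); cv2.imwrite("pics/w6.png",im); print(proj(c,(0.6235,.034,.08)))
delta((0.466,0.0935,0.16))
E
```

```text
[318.08178971 203.22511892]
t 21.47 tcp [0.6229 0.034  0.1586] dxyz cm [16.77  0.7  -0.08] rot deg [-0.03 -0.19  0.08] F [ 0.42  0.32 -0.75] w 0.0852
```

View pics/w6.png

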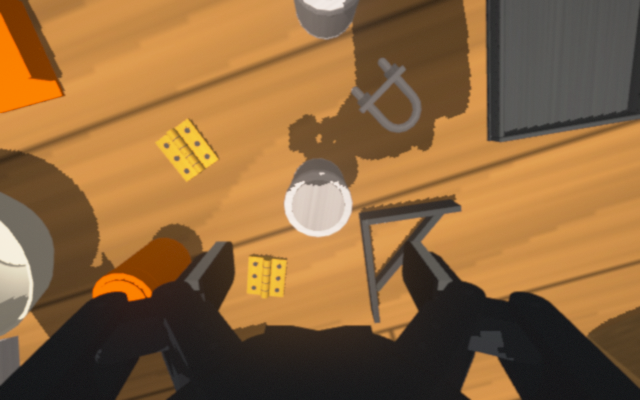

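Tin A is upright at (318,204) and the bracket hasn't moved. Going to B.

>>> jog_arm([
  {"xyz": [2, 0.1, 0], "delta_rot": [0, -0.2, 0.1], "fingers": 0},
  {"xyz": [6, 0.3, 0], "delta_rot": [0, -0.2, 0.1], "fingers": 0},
  {"xyz": [10.5, 0.5, 0], "delta_rot": [0, -0.2, 0.1], "fingers": 0},
  {"xyz": [14.5, 0.6, 0], "delta_rot": [0, -0.2, 0.1], "fingers": 0},
  {"xyz": [16.6, 0.7, 0], "delta_rot": [0, -0.2, 0.1], "fingers": 0},
])

```text
clock: 21.88
tcp_pos: [0.462, 0.0937, 0.157]
orientation: [-0.5, -3.096, 0.004]
contact_force: [-0.2, 0.8, 0.2]
grip_width: 0.0853
```

>>> jog_arm([
  {"xyz": [0, 0, 0], "delta_rot": [0, 0, 0], "fingers": 0},
  {"xyz": [0, 0, 0], "delta_rot": [0, 0, 0], "fingers": 0},
  {"xyz": [0, 0, 0], "delta_rot": [0, 0, 0], "fingers": 0},
  {"xyz": [0, 0, 0], "delta_rot": [0, 0, 0], "fingers": 0},
  {"xyz": [0, 0, 0], "delta_rot": [0, 0, 0], "fingers": 0},
])

```text
clock: 22.3
tcp_pos: [0.4632, 0.0931, 0.1569]
orientation: [-0.502, -3.096, 0.005]
contact_force: [0.1, -0.2, 1.0]
grip_width: 0.0855
```

```bash
python3 - <<'E'
from h import *
delta((0.466,0.0935,0.03))
E
```

```text
t 22.3 tcp [0.4632 0.0931 0.1569] dxyz cm [-0.31  0.18 12.68] rot deg [-0.22 -0.26  0.01] F [ 0.13 -0.21  1.03] w 0.0855
```

>>> jog_arm([
  {"xyz": [-0.2, 0.1, 1.5], "delta_rot": [-0.2, -0.3, 0], "fingers": 0},
  {"xyz": [-0.2, 0.1, 4.5], "delta_rot": [-0.2, -0.3, 0], "fingers": 0},
  {"xyz": [-0.2, 0.1, 8], "delta_rot": [-0.2, -0.3, 0], "fingers": 0},
  {"xyz": [-0.2, 0.1, 11], "delta_rot": [-0.2, -0.3, 0], "fingers": 0},
  {"xyz": [-0.2, 0.1, 12.5], "delta_rot": [-0.2, -0.3, 0], "fingers": 0},
])

```text
clock: 22.72
tcp_pos: [0.4638, 0.0921, 0.0286]
orientation: [-0.504, -3.098, 0.004]
contact_force: [0.1, 0.5, 0.5]
grip_width: 0.0852
```

>>> jog_arm([
  {"xyz": [0, 0, 0], "delta_rot": [0, 0, 0], "fingers": 0},
  {"xyz": [0, 0, 0], "delta_rot": [0, 0, 0], "fingers": 0.1},
  {"xyz": [0, 0, 0], "delta_rot": [0, 0, 0], "fingers": 0.2},
  {"xyz": [0, 0, 0], "delta_rot": [0, 0, 0], "fingers": 0.3},
  {"xyz": [0, 0, 0], "delta_rot": [0, 0, 0], "fingers": 0.6},
])

```text
clock: 23.13
tcp_pos: [0.4653, 0.0925, 0.0302]
orientation: [0.505, 3.1, -0.002]
contact_force: [0.2, -0.6, -0.2]
grip_width: 0.0548
```

>>> jog_arm([
  {"xyz": [0, 0, 0], "delta_rot": [0, 0, 0], "fingers": 1},
  {"xyz": [0, 0, 0], "delta_rot": [0, 0, 0], "fingers": 1},
  {"xyz": [0, 0, 0], "delta_rot": [0, 0, 0], "fingers": 1},
  {"xyz": [0, 0, 0], "delta_rot": [0, 0, 0], "fingers": 1},
  {"xyz": [0, 0, 0], "delta_rot": [0, 0, 0], "fingers": 1},
])

```text
clock: 23.55
tcp_pos: [0.4652, 0.0925, 0.0303]
orientation: [0.505, 3.101, -0.002]
contact_force: [-1.0, 0.9, -0.7]
grip_width: 0.0548
```

>>> jog_arm([
  {"xyz": [0, 0, -0.5], "delta_rot": [0, 0, 0], "fingers": 1},
  {"xyz": [0, 0, -2], "delta_rot": [0, 0, 0], "fingers": 1},
  {"xyz": [0, 0, -5], "delta_rot": [0, 0, 0], "fingers": 1},
  {"xyz": [0, 0, -8], "delta_rot": [0, 0, 0], "fingers": 1},
  {"xyz": [0, 0, -10], "delta_rot": [0, 0, 0], "fingers": 1},
])

```text
clock: 23.97
tcp_pos: [0.4656, 0.0924, 0.1326]
orientation: [0.505, 3.099, -0.001]
contact_force: [0.9, 0.8, -3.6]
grip_width: 0.0545
```

```bash
python3 - <<'E'
from h import *
delta((0.554,0.296,0.15))
E
```

```text
t 23.97 tcp [0.4656 0.0924 0.1326] dxyz cm [-1.91 22.11 -1.74] rot deg [-0.01  0.09 -0.08] F [ 0.88  0.83 -3.63] w 0.0545
```

>>> jog_arm([
  {"xyz": [-0.1, 1.5, -0.5], "delta_rot": [0, 0, 0], "fingers": 1},
  {"xyz": [-0.4, 4.7, -1.2], "delta_rot": [0, 0, 0], "fingers": 1},
  {"xyz": [-0.7, 8.5, -1.7], "delta_rot": [0, 0, 0], "fingers": 1},
  {"xyz": [-1, 12.2, -1.7], "delta_rot": [0, 0, 0], "fingers": 1},
  {"xyz": [-1.4, 15.8, -1.7], "delta_rot": [0, 0, 0], "fingers": 1},
])

```text
clock: 24.38
tcp_pos: [0.5293, 0.2397, 0.1503]
orientation: [0.505, 3.099, 0.0]
contact_force: [0.8, 0.3, -3.1]
grip_width: 0.055
```

```bash
python3 - <<'E'
from h import *
delta((0.554,0.296,0.15))
E
```

```text
t 24.38 tcp [0.5293 0.2397 0.1503] dxyz cm [-0.55  6.12  0.04] rot deg [ 0.03  0.1  -0.08] F [ 0.81  0.28 -3.07] w 0.055
```

>>> jog_arm([
  {"xyz": [-0.2, 2.5, 0], "delta_rot": [0, 0, 0], "fingers": 1},
  {"xyz": [-0.4, 4.4, 0], "delta_rot": [0, 0, 0], "fingers": 1},
  {"xyz": [-0.5, 5.6, 0], "delta_rot": [0, 0, 0], "fingers": 1},
  {"xyz": [-0.5, 6.1, 0], "delta_rot": [0, 0, 0], "fingers": 1},
  {"xyz": [-0.5, 6.1, 0], "delta_rot": [0, 0, 0], "fingers": 1},
])

```text
clock: 24.8
tcp_pos: [0.5531, 0.2962, 0.15]
orientation: [0.504, 3.1, -0.001]
contact_force: [0.1, -0.0, -3.5]
grip_width: 0.0548
```

>>> jog_arm([
  {"xyz": [0, 0, 1.5], "delta_rot": [0, 0, 0], "fingers": 1},
  {"xyz": [0, 0, 4.5], "delta_rot": [0, 0, 0], "fingers": 1},
  {"xyz": [0, 0, 7.5], "delta_rot": [0, 0, 0], "fingers": 1},
  {"xyz": [0, 0, 9.8], "delta_rot": [0, 0, 0], "fingers": 1},
  {"xyz": [0, 0, 10.8], "delta_rot": [0, 0, 0], "fingers": 1},
])

```text
clock: 25.22
tcp_pos: [0.5509, 0.2928, 0.0389]
orientation: [-0.507, -3.097, 0.008]
contact_force: [-0.7, 0.2, -4.2]
grip_width: 0.055
```

```bash
python3 - <<'E'
from h import *
delta((0.554,0.296,0.0353))
E
```

```text
t 25.22 tcp [0.5509 0.2928 0.0389] dxyz cm [-0.2   0.41  0.36] rot deg [-0.32 -0.12 -0.15] F [-0.75  0.2  -4.22] w 0.055
```

>>> jog_arm([
  {"xyz": [0, 0, 0.05], "delta_rot": [-0.3, -0.1, 0], "fingers": 1},
  {"xyz": [0, 0, 0.15], "delta_rot": [-0.3, -0.1, 0], "fingers": 1},
  {"xyz": [0, 0, 0.25], "delta_rot": [-0.3, -0.1, 0], "fingers": 1},
  {"xyz": [0, 0, 0.3], "delta_rot": [-0.3, -0.1, 0], "fingers": 1},
  {"xyz": [0, 0, 0.3], "delta_rot": [-0.3, -0.1, 0], "fingers": 1},
])

```text
clock: 25.63
tcp_pos: [0.5517, 0.2932, 0.0373]
orientation: [0.507, 3.099, 0.002]
contact_force: [-0.3, 0.0, -3.5]
grip_width: 0.0546
```

>>> jog_arm([
  {"xyz": [0, 0, 0.05], "delta_rot": [0, 0, 0], "fingers": 1},
  {"xyz": [0, 0, 0.1], "delta_rot": [0, 0, 0], "fingers": 1},
  {"xyz": [0, 0, 0.15], "delta_rot": [0, 0, 0], "fingers": 1},
  {"xyz": [0, 0, 0.2], "delta_rot": [0, 0, 0], "fingers": 1},
  {"xyz": [0, 0, 0.2], "delta_rot": [0, 0, 0], "fingers": 1},
])

```text
clock: 26.05
tcp_pos: [0.5518, 0.2934, 0.0354]
orientation: [0.507, 3.099, 0.002]
contact_force: [0.4, 0.3, -3.2]
grip_width: 0.0548
```

>>> jog_arm([
  {"xyz": [0, 0, 0.02], "delta_rot": [0, 0, 0], "fingers": 1},
  {"xyz": [0, 0, 0.05], "delta_rot": [0, 0, 0], "fingers": 1},
  {"xyz": [0, 0, 0.08], "delta_rot": [0, 0, 0], "fingers": 1},
  {"xyz": [0, 0, 0.1], "delta_rot": [0, 0, 0], "fingers": 1},
  {"xyz": [0, 0, 0.1], "delta_rot": [0, 0, 0], "fingers": 1},
])

```text
clock: 26.47
tcp_pos: [0.5519, 0.2934, 0.0353]
orientation: [0.507, 3.099, 0.003]
contact_force: [-3.1, -1.2, 6.6]
grip_width: 0.0554
```

In contact. Releasing and rising.

>>> jog_arm([
  {"xyz": [0, 0, 0], "delta_rot": [0, 0, 0], "fingers": 0.6},
  {"xyz": [0, 0, 0], "delta_rot": [0, 0, 0], "fingers": 0.3},
  {"xyz": [0, 0, 0], "delta_rot": [0, 0, 0], "fingers": 0},
  {"xyz": [0, 0, 0], "delta_rot": [0, 0, 0], "fingers": 0},
  {"xyz": [0, 0, 0], "delta_rot": [0, 0, 0], "fingers": 0},
])

```text
clock: 26.88
tcp_pos: [0.5521, 0.2935, 0.0354]
orientation: [0.507, 3.099, 0.003]
contact_force: [0.1, 0.3, 0.7]
grip_width: 0.0856
```

>>> jog_arm([
  {"xyz": [0, 0, -1], "delta_rot": [0, 0, 0], "fingers": 0},
  {"xyz": [0, 0, -4], "delta_rot": [0, 0, 0], "fingers": 0},
  {"xyz": [0, 0, -8], "delta_rot": [0, 0, 0], "fingers": 0},
  {"xyz": [0, 0, -11], "delta_rot": [0, 0, 0], "fingers": 0},
  {"xyz": [0, 0, -12.5], "delta_rot": [0, 0, 0], "fingers": 0},
])

```text
clock: 27.3
tcp_pos: [0.554, 0.2941, 0.1656]
orientation: [0.507, 3.094, 0.01]
contact_force: [0.5, 0.4, 1.1]
grip_width: 0.0854
```

```bash
python3 - <<'E'
from h import *
im=imaging.grab_frame("scene");cv2.imwrite("pics/s7.png",im)
delta((0.6235,0.0342,0.16))
E
```

```text
t 27.35 tcp [0.5549 0.2946 0.1673] dxyz cm [-14.81 -22.49   0.62] rot deg [ 0.56  0.4  -0.19] F [1.23 0.58 1.29] w 0.0853
```

View pics/s7.png

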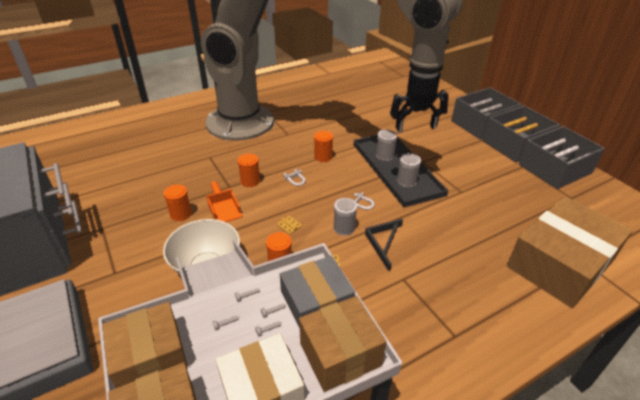

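Both lighter tins stand upright in the tray, at (387,145) and (409,170). Now tin A.

>>> jog_arm([
  {"xyz": [-1.2, -1.9, 0.3], "delta_rot": [0.5, 0.4, -0.2], "fingers": 0},
  {"xyz": [-3, -4.7, 0.6], "delta_rot": [0.5, 0.4, -0.2], "fingers": 0},
  {"xyz": [-5, -7.7, 0.6], "delta_rot": [0.5, 0.4, -0.2], "fingers": 0},
  {"xyz": [-7, -10.7, 0.6], "delta_rot": [0.5, 0.4, -0.2], "fingers": 0},
  {"xyz": [-9, -13.7, 0.6], "delta_rot": [0.5, 0.4, -0.2], "fingers": 0},
])

```text
clock: 27.77
tcp_pos: [0.5967, 0.1346, 0.1612]
orientation: [0.502, 3.101, 0.002]
contact_force: [0.2, 1.0, 0.2]
grip_width: 0.0854
```

```bash
python3 - <<'E'
from h import *
delta((0.6235,0.0342,0.16))
E
```

```text
t 27.77 tcp [0.5967 0.1346 0.1612] dxyz cm [-5.71 -8.68  0.11] rot deg [0.08 0.03 0.04] F [0.23 0.96 0.24] w 0.0854
```

>>> jog_arm([
  {"xyz": [-2, -3, 0.1], "delta_rot": [0, 0, 0], "fingers": 0},
  {"xyz": [-3.8, -5.8, 0.1], "delta_rot": [0, 0, 0], "fingers": 0},
  {"xyz": [-5.1, -7.8, 0.1], "delta_rot": [0, 0, 0], "fingers": 0},
  {"xyz": [-5.7, -8.7, 0.1], "delta_rot": [0, 0, 0], "fingers": 0},
  {"xyz": [-5.7, -8.7, 0.1], "delta_rot": [0, 0, 0], "fingers": 0},
])

```text
clock: 28.18
tcp_pos: [0.6238, 0.0306, 0.1606]
orientation: [0.51, 3.098, 0.0]
contact_force: [0.1, -0.2, 0.7]
grip_width: 0.0853
```

```bash
python3 - <<'E'
from h import *
delta((0.6238,0.0342,0.036))
c=imaging.camera_info("wrist"); imaging.grab_frame("wrist"); print(proj(c,(0.6238,.0342,.04)),[ (round(d["conf"],2),d["position"]) for d in imaging.tip_of("wrist","tin_a_center")])
E
```

```text
t 28.18 tcp [0.6238 0.0306 0.1606] dxyz cm [ 0.13  0.34 12.46] rot deg [ 0.02  0.09 -0.24] F [ 0.09 -0.24  0.72] w 0.0853
[321.72858564 189.08691502] [(0.84, [154.9, 273.9])]
```

>>> jog_arm([
  {"xyz": [0.1, 0.3, 1.5], "delta_rot": [0, 0, -0.2], "fingers": 0},
  {"xyz": [0.1, 0.3, 4.5], "delta_rot": [0, 0, -0.2], "fingers": 0},
  {"xyz": [0.1, 0.3, 8], "delta_rot": [0, 0, -0.2], "fingers": 0},
  {"xyz": [0.1, 0.3, 11], "delta_rot": [0, 0, -0.2], "fingers": 0},
  {"xyz": [0.1, 0.3, 12.3], "delta_rot": [0, 0, -0.2], "fingers": 0},
])

```text
clock: 28.7
tcp_pos: [0.62, 0.0428, 0.0332]
orientation: [-0.487, -3.097, -0.004]
contact_force: [-1.0, 0.4, -0.6]
grip_width: 0.0852
```

>>> jog_arm([
  {"xyz": [0, 0, 0], "delta_rot": [0, 0, 0], "fingers": 0},
  {"xyz": [0, 0, 0], "delta_rot": [0, 0, 0], "fingers": 0.1},
  {"xyz": [0, 0, 0], "delta_rot": [0, 0, 0], "fingers": 0.2},
  {"xyz": [0, 0, 0], "delta_rot": [0, 0, 0], "fingers": 0.3},
  {"xyz": [0, 0, 0], "delta_rot": [0, 0, 0], "fingers": 0.6},
])

```text
clock: 29.12
tcp_pos: [0.6215, 0.0415, 0.0357]
orientation: [-0.49, -3.101, -0.003]
contact_force: [-1.3, -2.3, 0.7]
grip_width: 0.0549
```

>>> jog_arm([
  {"xyz": [0, 0, 0], "delta_rot": [0, 0, 0], "fingers": 1},
  {"xyz": [0, 0, 0], "delta_rot": [0, 0, 0], "fingers": 1},
  {"xyz": [0, 0, 0], "delta_rot": [0, 0, 0], "fingers": 1},
  {"xyz": [0, 0, 0], "delta_rot": [0, 0, 0], "fingers": 1},
  {"xyz": [0, 0, 0], "delta_rot": [0, 0, 0], "fingers": 1},
])

```text
clock: 29.53
tcp_pos: [0.6213, 0.0421, 0.0358]
orientation: [-0.489, -3.1, -0.004]
contact_force: [-1.5, 1.2, -4.0]
grip_width: 0.0549
```

>>> jog_arm([
  {"xyz": [0, 0, -0.5], "delta_rot": [0, 0, 0], "fingers": 1},
  {"xyz": [0, 0, -2], "delta_rot": [0, 0, 0], "fingers": 1},
  {"xyz": [0, 0, -5], "delta_rot": [0, 0, 0], "fingers": 1},
  {"xyz": [0, 0, -8], "delta_rot": [0, 0, 0], "fingers": 1},
  {"xyz": [0, 0, -11], "delta_rot": [0, 0, 0], "fingers": 1},
])

```text
clock: 29.95
tcp_pos: [0.6209, 0.0417, 0.1466]
orientation: [-0.489, -3.099, -0.003]
contact_force: [0.7, 0.7, -6.3]
grip_width: 0.055
```

>>> jog_arm([
  {"xyz": [0, 0, -3], "delta_rot": [0, 0, 0], "fingers": 1},
  {"xyz": [0, 0, -5.5], "delta_rot": [0, 0, 0], "fingers": 1},
  {"xyz": [0, 0, -7], "delta_rot": [0, 0, 0], "fingers": 1},
  {"xyz": [0, 0, -7.5], "delta_rot": [0, 0, 0], "fingers": 1},
  {"xyz": [0, 0, -7.5], "delta_rot": [0, 0, 0], "fingers": 1},
])

```text
clock: 30.37
tcp_pos: [0.6217, 0.0415, 0.2228]
orientation: [-0.49, -3.101, -0.005]
contact_force: [-0.5, -0.1, -7.2]
grip_width: 0.0543
```

```bash
python3 - <<'E'
from h import *
imaging.grab_frame("top")
for d in imaging.cut_out("top","bowl")[:1]:
    cs,_=cv2.findContours(d["region"].astype(np.uint8),cv2.RETR_EXTERNAL,cv2.CHAIN_APPROX_NONE); c=max(cs,key=cv2.contourArea)
    P=np.array([plane("top",p[0],.07)[:2] for p in c]).astype(np.float32); print(cv2.fitEllipse(P),cv2.minEnclosingCircle(P),d["conf"])
delta((0.573,-0.317,0.225))
E
```

```text
((0.5747759938240051, -0.31717199087142944), (0.16382111608982086, 0.16797621548175812), 173.1248321533203) ((0.5757665038108826, -0.3173202574253082), 0.08512011170387268) 0.84
t 30.47 tcp [0.6202 0.0415 0.2201] dxyz cm [ -6.55 -35.56  -0.54] rot deg [ 0.02 -0.39  0.5 ] F [-1.21 -0.66 -6.83] w 0.0548
```

Bowl centre is about (0.575, -0.317). Moving over it.

>>> jog_arm([
  {"xyz": [-0.3, -1.5, 0], "delta_rot": [0, 0, 0], "fingers": 1},
  {"xyz": [-0.8, -4.5, 0], "delta_rot": [0, 0, 0], "fingers": 1},
  {"xyz": [-1.5, -8, 0], "delta_rot": [0, 0, 0], "fingers": 1},
  {"xyz": [-2.1, -11.5, 0], "delta_rot": [0, 0, 0], "fingers": 1},
  {"xyz": [-2.8, -15, 0], "delta_rot": [0, 0, 0], "fingers": 1},
])

```text
clock: 30.88
tcp_pos: [0.5989, -0.1114, 0.2179]
orientation: [-0.487, -3.093, -0.001]
contact_force: [-0.2, 0.7, -6.8]
grip_width: 0.0549
```

>>> jog_arm([
  {"xyz": [-0.6, -3.5, 0], "delta_rot": [0, 0, 0], "fingers": 1},
  {"xyz": [-1.3, -7, 0], "delta_rot": [0, 0, 0], "fingers": 1},
  {"xyz": [-1.9, -10.3, 0], "delta_rot": [0, 0, 0], "fingers": 1},
  {"xyz": [-2.4, -13, 0], "delta_rot": [0, 0, 0], "fingers": 1},
  {"xyz": [-2.8, -15, 0], "delta_rot": [0, 0, 0], "fingers": 1},
])

```text
clock: 31.3
tcp_pos: [0.5767, -0.2667, 0.2158]
orientation: [-0.492, -3.089, 0.001]
contact_force: [-0.3, -0.6, -7.5]
grip_width: 0.0548
```

```bash
python3 - <<'E'
from h import *
delta((0.574,-0.317,0.222))
E
```

```text
t 31.3 tcp [ 0.5767 -0.2667  0.2158] dxyz cm [-1.3  -4.87 -0.63] rot deg [-0.17 -0.78  0.32] F [-0.31 -0.58 -7.52] w 0.0548
```

>>> jog_arm([
  {"xyz": [-0.7, -2.5, -0.3], "delta_rot": [-0.2, -0.8, 0.3], "fingers": 1},
  {"xyz": [-1, -3.8, -0.5], "delta_rot": [-0.2, -0.8, 0.3], "fingers": 1},
  {"xyz": [-1.2, -4.5, -0.6], "delta_rot": [-0.2, -0.8, 0.3], "fingers": 1},
  {"xyz": [-1.3, -4.9, -0.6], "delta_rot": [-0.2, -0.8, 0.3], "fingers": 1},
  {"xyz": [-1.3, -4.9, -0.6], "delta_rot": [-0.2, -0.8, 0.3], "fingers": 1},
])

```text
clock: 31.72
tcp_pos: [0.5738, -0.317, 0.2208]
orientation: [-0.503, -3.1, -0.002]
contact_force: [-0.1, 0.4, -5.8]
grip_width: 0.0551
```

>>> jog_arm([
  {"xyz": [0, 0, 0], "delta_rot": [0, 0, 0], "fingers": 1},
  {"xyz": [0, 0, 0], "delta_rot": [0, 0, 0], "fingers": 1},
  {"xyz": [0, 0, 0], "delta_rot": [0, 0, 0], "fingers": 1},
  {"xyz": [0, 0, 0], "delta_rot": [0, 0, 0], "fingers": 1},
  {"xyz": [0, 0, 0], "delta_rot": [0, 0, 0], "fingers": 1},
])

```text
clock: 32.13
tcp_pos: [0.5741, -0.3163, 0.2209]
orientation: [-0.501, -3.101, -0.002]
contact_force: [0.6, 0.0, -6.3]
grip_width: 0.0548
```

```bash
python3 - <<'E'
from h import *
delta((0.574,-0.317,0.222))
for n in("scene","top"): cv2.imwrite(f"pics/{n}9.png",imaging.grab_frame(n))
for z in (0.187,0.267): print(proj("scene",(.575,-.317,z)))
print(r.get_obs()["qvel"].round(4))
delta((0.574,-0.317,0.222))
E
```

```text
t 32.13 tcp [ 0.5741 -0.3163  0.2209] dxyz cm [-0.01 -0.07 -0.11] rot deg [ 0.07 -0.05  0.08] F [ 0.56  0.01 -6.25] w 0.0548
[192.06672971 205.05322885]
[185.15674104 174.46557937]
[ 0.0051  0.0012  0.0015  0.0007 -0.0018  0.0009  0.0012]
t 32.23 tcp [ 0.574  -0.3167  0.2209] dxyz cm [-0.01 -0.03 -0.11] rot deg [ 0.06 -0.05  0.05] F [ 0.47 -0.36 -6.36] w 0.0548
```

View pics/scene9.png

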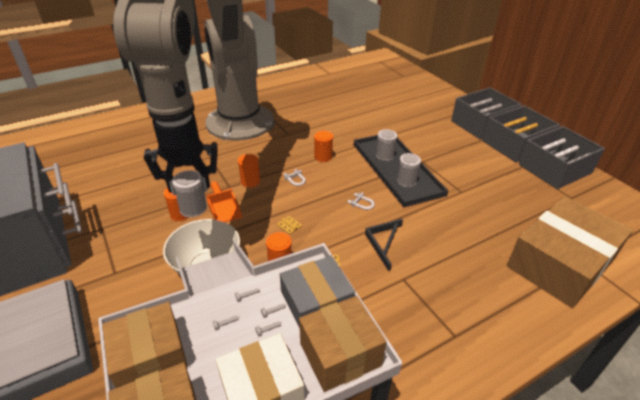

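View pics/top9.png

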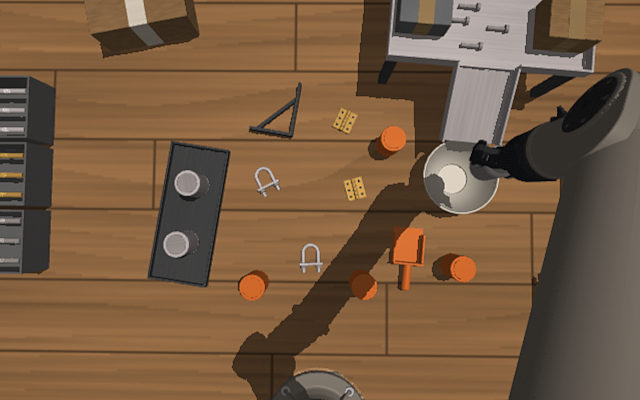

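The tin hangs at (188,192) in the scene view, where a tin centred over the bowl should be. The bystanders, orange tins and bowl haven't moved, and both tray tins are upright. Handing in.

>>> jog_arm([
  {"xyz": [0, 0, 0], "delta_rot": [0, 0, 0], "fingers": 1},
  {"xyz": [0, 0, 0], "delta_rot": [0, 0, 0], "fingers": 1},
  {"xyz": [0, 0, 0], "delta_rot": [0, 0, 0], "fingers": 1},
  {"xyz": [0, 0, 0], "delta_rot": [0, 0, 0], "fingers": 1},
  {"xyz": [0, 0, 0], "delta_rot": [0, 0, 0], "fingers": 1},
])

```text
clock: 32.65
tcp_pos: [0.5739, -0.3167, 0.2209]
orientation: [-0.502, -3.101, -0.002]
contact_force: [-0.3, 0.3, -6.1]
grip_width: 0.0546
```

```bash
python3 - <<'E'
from h import *
o=r.get_obs(); print(o["qvel"].round(4),o["tcp_pos"],o["contact_force"])
print(r.hand_in())
E
```

```text
[-0.0018  0.0015 -0.0004 -0.0028 -0.     -0.0013  0.0002] [ 0.57393275 -0.31674368  0.2209448 ] [-0.33297323  0.298392   -6.08273877]
the job is handed in; nothing more can be done
None
```

The job is handed in at 32.65 s. I lifted all three tins, which weighed about 6.8 N, 3.8 N and 2.6 N. The two lighter ones now stand upright in the steel tray. The heaviest, the one that stood nearest the bracket, is held upright and still over the bowl's middle.

- **Final checks:** The held tin's underside is about 115 mm above the bowl's rim, and the wrist force is still about 6 N. In the last scene and top pictures both tray tins are upright, and the bowl, loose hardware and orange tins are where they started.
- **Hard set-down:** Setting the 3.8 N tin back down after hefting pushed the wrist force to about 36 N. I lowered the later ones in smaller steps.
- **Sideways slip:** The last grasp of the heaviest tin closed about 8 mm off my aim, so the tin probably slid that far on the bench, but it stayed upright.
- **Failed check:** Before that last grasp, the network's tin detection in the wrist picture did not match where I expected the tin. I went by the position where I had set it down.

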